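Load a flanged bush into the slotted plate of a reaming fixture

ROBOT

A 6-joint arm with a two-finger parallel gripper is mounted at the origin on a cart in front of the work surface, level with it; the furniture and walls round the work are solid. World frame = base frame: x ahead of the robot, y to its left, z up, the work surface at z = 0. Lengths are in m, angles in rad, forces in N, time in s.
With the tool pointing down it reaches from about 0.275 to 0.775 m from the base axis. Payload 14.6 kg.
Tool frame: the origin (TCP) lies at the very end of the fingers, on their centre line; the grasp point (between the pads) lies 19 mm behind it; z points along the fingers, y is the direction in which the jaws open and shut (so a half turn about z gives the same grasp; the last joint's range is limited). The gripper opens to 85 mm and grips with 20 to 120 N. Pads are 22 mm wide; open, the fingers measure 114 mm over their backs; the gripper's body (76 mm by 85 mm) begins 54 mm behind the grasp point. The pads swing forward as they close: fully open they stand 13 mm farther back than shut.
Start: joints at [1.075, 0.263, -0.048, 1.259, 0, 1.415], TCP at [0.175, 0.495, 0.196] pointing down, gripper open.
Joint ranges: [-2.65, 2.65], [-0.89, 1.7], [-1.18, 1.37], [-2.13, 2.11], [-1.35, 1.29], [-3.14, 3.14]. Speed limits (rad/s): [1.89, 1.89, 2.57, 2.79, 3.14, 3.14].

INTERFACE

Orientations are given as [roll, pitch, yaw] about the fixed x, y, z axes, in that order (R = Rz(yaw) Ry(pitch) Rx(roll)).
In Python, from bench import manip, capture, calibration, order gives the robot as it stands.
- The arm moves only by the tool jog_arm, never from a script. Its argument "rows" is a list of rows, each a list of 3 entries, a list of its own where there are three numbers: the shift along the tool's x, y, z in mm, then the turn, a rotation vector about the tool's x, y, z in rad, then the finger opening in mm, from 0 to 85.4. A call has exactly 5 rows; each row is the pose to reach, as a shift and turn from the pose commanded when the call began, along the tool's axes at that moment; what a row does not reach only later rows make up. A row lasts 1/10 s, in which the tool goes at most 50 mm and 8.59 degrees, less where a joint would pass 70% of its speed; a pose out of reach is approached as far as the arm can. A call with a gripper value outside its range is refused whole. The fingers move at their own pace and stop on an object; "newtons" is the grip in N (left out, the last holds). Time passes only in rows, so rows that repeat a pose let the fingers close, or fill a call up. It gives the time, the measured TCP pose, the force and the opening at its end, in the units of the state.
- manip.observe(): the state, without advancing time (a new reading comes with each control period).
- capture(name): name is "scene" or "top" or "wrist"; returns (picture, depth): 420x560x3 uint8, blue, green, red; 420x560 float32, m along the optical axis (not along the pixel's ray), 0 where there is no reading.
- calibration(name): a dict with "intrinsics" (3x3 intrinsics, pixels), "world_from_camera" (4x4, takes a point from camera to world coordinates); the wrist camera has in their place "hand_eye" (4x4, takes a point from camera to tool coordinates, whose origin is the TCP and whose axes are the flange's). Camera axes: x right, y down, z forward; pixel columns grow to the right and rows downward; lengths in m; the calibration is good to about 2 mm. A picture is of the moment at which its call begins: read the wrist's pose just before it. calibration takes no time and is no camera call.
- order.close_job(): hands the job in, once; it reports no verdict.
The state is a dict: "clock": time; "qpos": joint angles; "joint_velocities": joint speeds; "tau": joint torques, N m; "tcp_pos": TCP position; "tool_rot": TCP orientation; "contact_force": force on the tool from outside, world axes, zero at the start; "ft_torque": the same for the moment, N m; "opening": opening from 0.0 (shut) to 1.0 (fully open).
Only numpy, scipy, OpenCV 4.12 (cv2) and the standard library are available. Lean on these libraries where they do the work, as an engineer would, in place of code of your own. Each camera call takes 0.05 s, during which the arm holds its last target.

TASK

Load the brass flanged bush, standing upright, into the reaming fixture: slide it sideways from the apron into the slot so that its flange goes in under the slotted plate, past the two spring plungers, and press it firmly home against the copper stop pad with a push of about 18 N that you hold for a moment. Never push it against the pad with more than 30 N, and do not force it if it jams or catches. Let go of it there, and leave the black bush and the tools lying around where they are.

Things in the scene. Friction and masses are not known exactly. Their poses are not given: they have to be found in the camera images.
- brass_bush_centre (a point): centre (half-way up, on the axis) of the brass flanged bush, a brass tube of 26 mm outer diameter standing loose and upright on a round flange of 44 mm diameter and 6 mm thickness; 85 mm tall in all, this point 42.5 mm above its underside; about 0.22 kg. z is up along the axis. Grip the barrel here or up to 15 mm higher, so that the fingertips clear the fixture's plate.
- black_bush_centre (a point): centre (half-way up) of the other flanged bush, dark steel, barrel 34 mm, flange 54 mm diameter, 85 mm tall, standing loose on the table; too thick for the slot; not to be used. The two bushes may stand in each other's place.
- fixture: the reaming fixture, fixed to the table. Origin on the table under the axis of a fully seated bush; x = slide-in direction (the slot opens to -x), y across, z up. Dark steel base 160 x 96 mm (x -105 to +55), its top at 10 mm; its front part (x -105 to -31) is a bare flat apron. Nothing is higher than 29 mm; brass plunger bodies stick out to y = +-65 mm at x = -6 mm.
- slot_mouth (a point): middle of the slot's mouth at the front edge of the bright steel plate, at the plate's top, 26 mm above the table, 31 mm before the seat; axes as the fixture's. The plate is 8 mm thick (18 to 26 mm above the table) over a tunnel 8 mm high and 50 mm wide for the flange. The slot is 28 mm wide; its mouth is flared from 48 mm over the first 10 mm.
- plungers (a point): midway between the two spring plungers, 6 mm before the seat, 22 mm above the table: on each side a steel ball of 8 mm diameter stands 4 mm out of the slot's wall on a 2.5 N/mm spring, and rolls easily. The barrel forces each back 3 mm: 3 to 8 N of push while its axis is 15 to 7 mm short of the seat, then the balls close behind it and draw it towards the stop with about 2 N.
- bush_seat (a point): where the bush's centre point is when it is fully home: on the fixture, 52.5 mm above the table, axes as the fixture's (x = slide-in direction, z up).
- apron_spot (a point): where the bush's centre point is when it stands on the apron in line with the slot: 70 mm before bush_seat along the fixture's -x, same height, same axes.
- stop_pad: the copper stop pad that closes the slot's end, rigidly fixed in the fixture; same origin and axes as the fixture. Its flat face is at x = +13 mm, where the barrel's side touches it when home; 27 mm wide, 18 to 26 mm above the table.
- spanner: large steel spanner lying loose on the table behind the fixture, 249 mm long; a bystander.
- bolt: zinc hex bolt lying loose on the grey mat, 72 mm long; a bystander.
- nut: zinc hex nut, 37 mm wide, lying loose on the grey mat; a bystander.
- brush: paint brush with a wooden handle, 200 mm long, lying loose at the left; a bystander.
- brass_bush: the brass bush itself; origin at the centre of its underside.
Not all that is in view belongs to the job. Leave any pink look-alike of the brass_bush alone.

How it is judged:
On the way, in this order (a step that is already met when the one before it is completed fails the run):
1. the bush stands in the slot with its flange under the plate (x of brass_bush_centre in the frame of bush_seat above -0.032 m and y of brass_bush_centre in the frame of bush_seat between -0.003 and 0.003 m and z of brass_bush_centre in the frame of bush_seat between -0.003 and 0.003 m), for 0.05 s.
2. the bush is pressed home against the stop pad with 12 N or more for 0.2 s (contact force between brass_bush and stop_pad above 12 N and x of brass_bush_centre in the frame of bush_seat between -0.003 and 0.003 m), for 0.2 s.
At the end, for the whole second after the job is handed in: the brass bush stands upright (within 0.06 rad) and at rest in the slot with its flange under the plate, its centre within 2 mm of bush_seat along the slot and 2.5 mm across and in height, and nothing holds it (x of brass_bush_centre in the frame of bush_seat between -0.002 and 0.002 m and y of brass_bush_centre in the frame of bush_seat between -0.0025 and 0.0025 m and z of brass_bush_centre in the frame of bush_seat between -0.0025 and 0.0025 m and angle between brass_bush's own z axis and vertical below 0.06 rad and linear speed of brass_bush below 0.01 m/s); the robot touches nothing.
It fails at once if the bush is pushed against the stop pad with more than 30 N (contact force between brass_bush and stop_pad above 30 N).
It fails at once if the bush is forced: its contacts with the whole fixture add up to more than 70 N (contact force between brass_bush and fixture above 70 N).
It fails at once if the gripper or arm presses on the fixture with more than 40 N (contact force between any of the fingers, the arm and fixture above 40 N).
It fails at once if the black bush is moved by more than 20 mm (distance of black_bush_centre from where it was at the start of the episode above 0.02 m).
It fails at once if the spanner, bolt, nut or brush is moved by more than 20 mm (distance of any of spanner, bolt, nut, brush from where it was at the start of the episode above 0.02 m).
It also fails if it takes over 58 s, if anything falls off the work surface, if the arm or the gripper's body presses on something with over 40 N, if the wrist force passes 120 N, or if a joint passes its speed limit or range.

## Working session

There is one attempt and no reset: what is moved stays moved. The work goes in short steps, Python scripts to look and compute and a tool call to move; the robot and the scene stay as the last step left them, time stands still between calls to the robot, and variables do not carry over. Pictures are saved under pics/ and viewed, and the job is handed in when it is done.

Besides the shell and the picture viewer there is one more tool, called after "Call:" as a command line: name --argument value ..., lists and objects as JSON in quotes. jog_arm: Moves the arm, as the interface text tells. Its arguments: {"type":"object","properties":{"rows":{"type":"array","items":{"type":"array"}},"newtons":{"type":"number"}},"required":["rows"]}

```bash
mkdir -p pics; ls; python3 - <<'E'
from bench import manip, capture, calibration, order
import cv2, numpy as np
print(manip.observe())
for n in ["scene","top"]:
    p,d=capture(n); cv2.imwrite(f"pics/{n}0.png",p); np.save(f"pics/{n}0_d.npy",d); c=calibration(n); print(n,c)
print(calibration("wrist"))
E
```

```text
pics
{'clock': 0.0, 'qpos': array([ 1.07468940e+00,  2.63555728e-01, -4.89679293e-02,  1.25939031e+00,
        2.17351674e-05,  1.41548727e+00]), 'joint_velocities': array([ 1.59340109e-03, -4.90035431e-04,  1.12233350e-03, -1.99984171e-03,
        6.28742161e-04, -7.08826008e-05]), 'tau': array([ 3.49303875e-03, -6.37624526e+01,  3.84573126e+01,  1.35277430e-02,
        9.61268756e-05, -1.00770345e-05]), 'tcp_pos': array([0.17532349, 0.4945193 , 0.19569674]), 'tool_rot': array([-3.14049183e+00, -1.94356144e-04,  2.80079466e+00]), 'contact_force': array([ 0.60350555, -0.35080864,  0.06679721]), 'ft_torque': array([-0.0072441 ,  0.05002984,  0.00012718]), 'opening': 1.000273189164893}
scene {'intrinsics': array([[453.18668949,   0.        , 283.14994004],
       [  0.        , 453.18668949, 211.17534757],
       [  0.        ,   0.        ,   1.        ]]), 'world_from_camera': array([[ 0.73902697, -0.39465317,  0.54597437, -0.06737512],
       [-0.67341877, -0.45515879,  0.58252694, -0.83568517],
       [ 0.01860892, -0.79817251, -0.60214147,  0.82400422],
       [ 0.        ,  0.   
[... 300 characters left out ...]
-0.99982222,  0.01191841,  0.01461108, -0.13333747],
       [-0.01623236, -0.14978212, -0.98858577,  1.84058049],
       [ 0.        ,  0.        ,  0.        ,  1.        ]])}
{'intrinsics': array([[360.48066259,   0.        , 282.80760237],
       [  0.        , 360.48066259, 207.80297043],
       [  0.        ,   0.        ,   1.        ]]), 'hand_eye': array([[ 1.56417129e-04, -9.50808524e-01, -3.09779158e-01,
         7.89280284e-02],
       [ 9.99998907e-01,  6.04253301e-04, -1.34971065e-03,
        -1.13131363e-03],
       [ 1.47050147e-03, -3.09778609e-01,  9.50807578e-01,
        -1.77199758e-01],
       [ 0.00000000e+00,  0.00000000e+00,  0.00000000e+00,
         1.00000000e+00]])}
```

View pics/scene0.png

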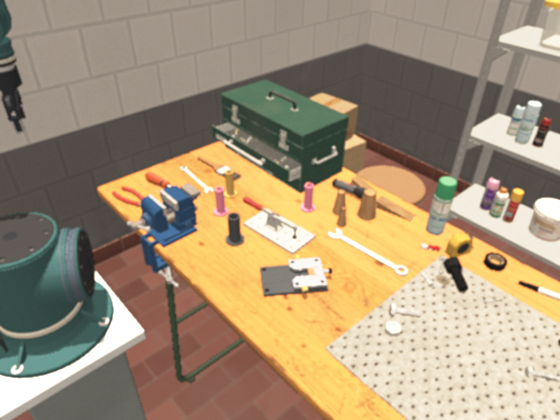

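View pics/top0.png

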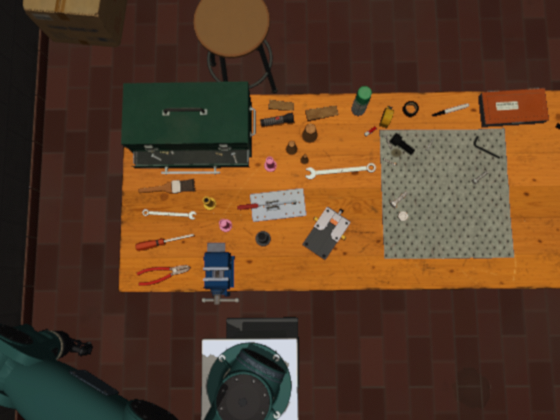

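The scene view shows an upright yellow bush at (230,183), pink look-alikes at (220,200) and (308,197), the black bush at (235,228), and the fixture at (297,275). In the top view these are the yellow bush at (209,202), pink at (225,225) and (270,164), black at (263,238), and the fixture at (327,232). Next I'll check close crops.

```bash
python3 - <<'E'
import cv2, numpy as np
s=cv2.imread("pics/scene0.png");t=cv2.imread("pics/top0.png")
a=cv2.resize(s[150:310,190:350],None,fx=3.7,fy=3.7,interpolation=cv2.INTER_CUBIC)
cv2.imwrite("pics/c1.png",a)
b=cv2.resize(t[150:270,190:350],None,fx=5,fy=5,interpolation=cv2.INTER_CUBIC)
cv2.imwrite("pics/c2.png",b)
E
```

```text
(no output)
```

View pics/c1.png

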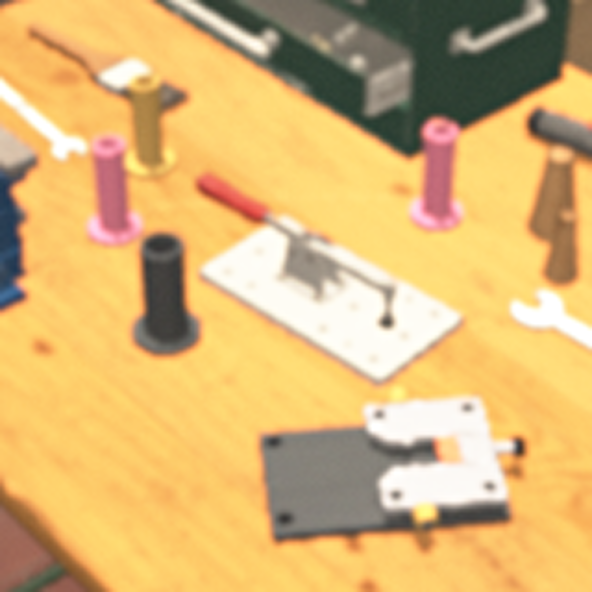

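View pics/c2.png

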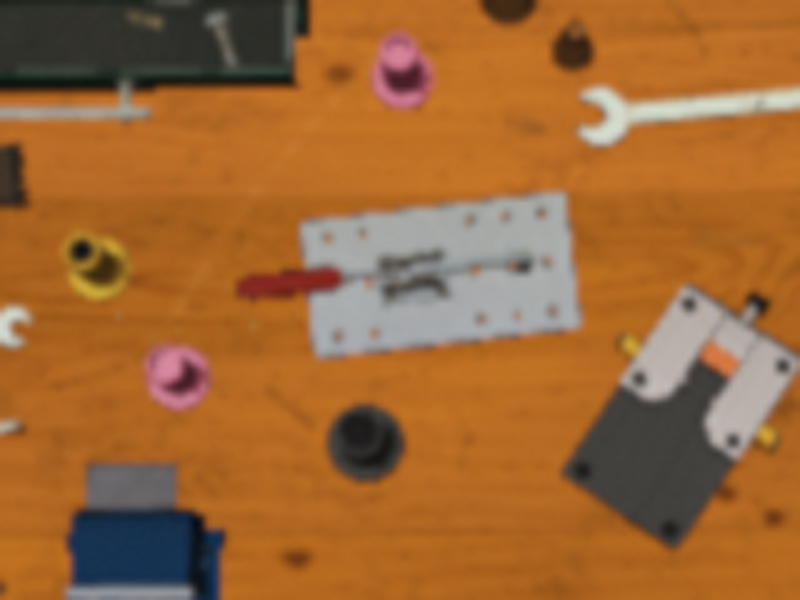

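The brass bush is clear in the crop: yellow with a hollow bore, flange at top-view px ~(209,203). It's the only yellow one, with two pinks and the black one as distractors. Fixture: apron toward the bottom-left, copper pad at top-view (333,222). Next are coarse measurements by rays.

```bash
cat > h.py <<'E'
import cv2, numpy as np
from scipy.spatial.transform import Rotation as R
def ray(c,T,u,v):
    K=c["intrinsics"]; d=np.array([(u-K[0,2])/K[0,0],(v-K[1,2])/K[1,1],1.0])
    return T[:3,3],T[:3,:3]@d
def plane(c,T,u,v,z):
    o,d=ray(c,T,u,v); return o+d*(z-o[2])/d[2]
def proj(c,T,P):
    p=T[:3,:3].T@(np.asarray(P,float)-T[:3,3]); K=c["intrinsics"]; return K[0,0]*p[0]/p[2]+K[0,2],K[1,1]*p[1]/p[2]+K[1,2]
def tri(rays):
    A=np.zeros((3,3));b=np.zeros(3)
    for o,d in rays:
        d=d/np.linalg.norm(d);M=np.eye(3)-np.outer(d,d);A+=M;b+=M@o
    x=np.linalg.solve(A,b)
    return x,[np.linalg.norm(np.cross(x-o,d/np.linalg.norm(d))) for o,d in rays]
def toolT(s):
    T=np.eye(4);T[:3,:3]=R.from_euler('xyz',s["tool_rot"]).as_matrix();T[:3,3]=s["tcp_pos"];return T
E
python3 - <<'E'
from h import *
from bench import calibration
cs=calibration("scene");ct=calibration("top");Ts=cs["world_from_camera"];Tt=ct["world_from_camera"]
s=cv2.imread("pics/scene0.png");t=cv2.imread("pics/top0.png")
ds=np.load("pics/scene0_d.npy");dt=np.load("pics/top0_d.npy")
# top crop px -> full: u=190+x/5-.4
def tp(x,y): return 190+(x+.5)/5-.5,150+(y+.5)/5-.5
def sp(x,y): return 190+(x+.5)/3.7-.5,150+(y+.5)/3.7-.5
print("brass flange top ctr", plane(ct,Tt,*tp(97,265),.006))
print("brass rim top", plane(ct,Tt,*tp(82,250),.085))
print("scene brass foot", plane(cs,Ts,*sp(150,161),.006), "rim",plane(cs,Ts,*sp(144,84),.085))
print("tri rim",tri([ray(ct,Tt,*tp(82,250)),ray(cs,Ts,*sp(144,84))]))
print("tri flange",tri([ray(ct,Tt,*tp(97,265)),ray(cs,Ts,*sp(150,161))]))
for n,a,b in [("copper",(720,357),(450,449)),("pl1",(628,345),(399,394)),("pl2",(767,437),(426,514))]:
    print(n,tri([ray(ct,Tt,*tp(*a)),ray(cs,Ts,*sp(*b))]),plane(ct,Tt,*tp(*a),.022))
for n,a in [("apr",(565,472)),("apl",(674,548)),("far screw",(752,307))]:
    print(n,plane(ct,Tt,*tp(*a),.010))
print("black",plane(ct,Tt,*tp(365,443),.006))
for a in [(175,378),(403,75)]: print("pink",plane(ct,Tt,*tp(*a),.01))
E
```

```text
brass flange top ctr [0.61436665 0.14057441 0.006     ]
brass rim top [0.61229085 0.13893838 0.085     ]
scene brass foot [0.61164687 0.13487512 0.006     ] rim [0.60928484 0.13313543 0.085     ]
tri rim (array([0.61333325, 0.13949813, 0.08026515]), [np.float64(0.00032485738980174363), np.float64(0.00032485738980191786)])
tri flange (array([0.61551013, 0.1411135 , 0.00091041]), [np.float64(0.0004114520953679946), np.float64(0.0004114520953677414)])
copper (array([ 0.54311409, -0.29101911,  0.02424134]), [np.float64(0.0007246984506762721), np.float64(0.0007246984506763834)]) [ 0.5428184  -0.29074223  0.022     ]
pl1 (array([ 0.55303796, -0.22897711,  0.02519079]), [np.float64(0.0020235872936974625), np.float64(0.002023587293697609)]) [ 0.55183938 -0.22786705  0.022     ]
pl2 (array([ 0.48853242, -0.32220492,  0.02414999]), [np.float64(0.0015783280986002674), np.float64(0.0015783280986000558)]) [ 0.48749214 -0.32141522  0.022     ]
apr [ 0.46600111 -0.18356064  0.01      ]
apl [ 0.41327062 -0.25715465  0.01      ]
far screw [ 0.57881613 -0.31475856  0.01      ]
black [ 0.48780868 -0.04606292  0.006     ]
pink [0.53395842 0.08507093 0.01      ]
pink [ 0.74630877 -0.07422219  0.01      ]
```

```bash
python3 - <<'E'
from h import *
from bench import calibration
ct=calibration("top");Tt=ct["world_from_camera"];K=ct["intrinsics"]
d=np.load("pics/top0_d.npy");v,u=np.mgrid[:420,:560]
P=np.stack([(u-K[0,2])/K[0,0]*d,(v-K[1,2])/K[1,1]*d,d],-1)@Tt[:3,:3].T+Tt[:3,3]
def st(n,x0,y0,x1,y1):
    q=P[y0:y1,x0:x1].reshape(-1,3);q=q[q[:,2]>.03]
    print(n,q.min(0).round(3),q.max(0).round(3)) if len(q) else print(n,"low")
st("vice",195,240,245,310);st("box",118,78,255,180);st("brass",195,190,220,212);st("black",252,226,275,250);st("mid plate",240,185,310,222);st("tool",230,190,255,215)
from bench import manip
s=manip.observe();T=toolT(s)
for tgt in [(0.612,0.139,0.196)]:
    print((T[:3,:3].T@(np.array(tgt)-T[:3,3])*1000).round(1))
E
```

```text
vice [ 0.268 -0.133  0.03 ] [0.465 0.154 1.841]
box [ 0.328 -0.133  0.031] [0.978 0.395 1.841]
brass [ 0.328 -0.133  0.031] [0.621 0.153 1.841]
black [ 0.328 -0.133  0.037] [ 0.502 -0.031  1.841]
mid plate [ 0.328 -0.159  0.031] [0.614 0.029 1.841]
tool [ 0.328 -0.133  0.035] [0.603 0.038 1.841]
[-5.304e+02 -1.892e+02 -1.000e-01]
```

```bash
python3 - <<'E'
from h import *
from bench import calibration
ct=calibration("top");Tt=ct["world_from_camera"];K=ct["intrinsics"]
d=np.load("pics/top0_d.npy");v,u=np.mgrid[:420,:560]
P=np.stack([(u-K[0,2])/K[0,0]*d,(v-K[1,2])/K[1,1]*d,d],-1)@Tt[:3,:3].T+Tt[:3,3]
def st(n,x0,y0,x1,y1):
    q=P[y0:y1,x0:x1][d[y0:y1,x0:x1]>0];q=q[q[:,2]>.03]
    print(n,q.min(0).round(3),q.max(0).round(3)) if len(q) else print(n,"low")
st("vice",195,240,245,310);st("box",118,78,255,180);st("brass",195,190,220,212);st("black",252,226,275,250);st("mid plate",240,185,310,222);st("spray",350,80,375,115)
E
```

```text
vice [0.268 0.029 0.03 ] [0.465 0.154 0.131]
box [ 0.695 -0.024  0.031] [0.978 0.395 0.252]
brass [0.597 0.128 0.031] [0.621 0.153 0.096]
black [ 0.471 -0.061  0.037] [ 0.502 -0.031  0.092]
mid plate [ 0.581 -0.159  0.031] [0.614 0.029 0.065]
spray [ 0.917 -0.411  0.03 ] [ 0.969 -0.362  0.183]
```

Call:
jog_arm --rows '[[[-35, -13, 0], [0, 0, 0], 85], [[-75, -28, 0], [0, 0, 0], 85], [[-120, -45, 0], [0, 0, 0], 85], [[-165, -62, 0], [0, 0, 0], 85], [[-210, -80, 0], [0, 0, 0], 85]]'

```text
clock: 0.6
tcp_pos: [0.3477, 0.3478, 0.196]
tool_rot: [-3.141, -0.0, 2.801]
contact_force: [0.7, 0.4, -0.0]
opening: 0.996
```

Call:
jog_arm --rows '[[[-45, -17, 0], [0, 0, 0], 85], [[-90, -34, 0], [0, 0, 0], 85], [[-135, -52, 0], [0, 0, 0], 85], [[-180, -69, 0], [0, 0, 0], 85], [[-220, -85, 0], [0, 0, 0], 85]]'

```text
clock: 1.1
tcp_pos: [0.527, 0.1937, 0.1959]
tool_rot: [-3.141, -0.0, 2.8]
contact_force: [0.5, 2.0, -0.1]
opening: 0.997
```

Call:
jog_arm --rows '[[[-30, -12, 0], [0, 0, 0], 85], [[-50, -20, 0], [0, 0, 0], 85], [[-60, -24, 0], [0, 0, 0], 85], [[-60, -24, 0], [0, 0, 0], 85], [[-60, -24, 0], [0, 0, 0], 85]]'

```text
clock: 1.6
tcp_pos: [0.5734, 0.1535, 0.1961]
tool_rot: [-3.142, -0.001, 2.801]
contact_force: [-0.3, 0.5, -1.0]
opening: 0.996
```

```bash
cat > snap.py <<'E'
import sys
from h import *
from bench import manip,capture
import pickle
n=sys.argv[1]; s=manip.observe(); p,d=capture("wrist"); cv2.imwrite(f"pics/{n}.png",p); np.save(f"pics/{n}_d.npy",d); pickle.dump(s,open(f"pics/{n}.pkl","wb"))
print(s["clock"],s["tcp_pos"].round(4),s["tool_rot"].round(4),s["contact_force"].round(2),s["opening"], abs(s["joint_velocities"]).max().round(4))
E
python3 snap.py w1
```

```text
1.6 [0.5734 0.1535 0.1961] [-3.1415e+00 -6.0000e-04  2.8012e+00] [-0.27  0.54 -0.96] 0.9958348206727282 0.0135
```

View pics/w1.png

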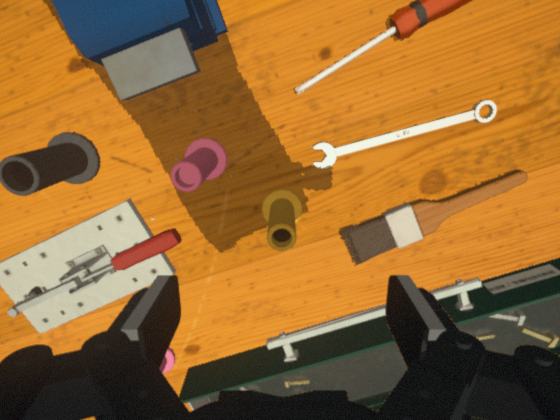

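The wrist view shows the brass bush with its rim at (282,235) and flange at (282,208). The pink one is at (190,175) and the black one at (20,175). I'll take a second view from lower and further forward.

Call:
jog_arm --rows '[[[-10, 0, 10], [0, 0, 0], 85], [[-20, 0, 25], [0, 0, 0], 85], [[-25, 0, 30], [0, 0, 0], 85], [[-25, 0, 30], [0, 0, 0], 85], [[-25, 0, 30], [0, 0, 0], 85]]'

```text
clock: 2.15
tcp_pos: [0.5976, 0.1445, 0.166]
tool_rot: [-3.141, -0.001, 2.801]
contact_force: [-0.6, -0.7, 0.6]
opening: 0.996
```

```bash
python3 snap.py w2; cat > bm.py <<'E'
from h import *
import pickle,sys
from bench import calibration
c=calibration("wrist")
def load(n):
    s=pickle.load(open(f"pics/{n}.pkl","rb")); return cv2.imread(f"pics/{n}.png"),np.load(f"pics/{n}_d.npy"),toolT(s)@c["hand_eye"],toolT(s)
E
python3 - <<'E'
from bm import *
for n in ["w1","w2"]:
    p,d,T,W=load(n)
    x0,y0,x1,y1=(245,170,330,270) if n=="w1" else (230,170,340,320)
    cv2.imwrite(f"pics/{n}_c.png",cv2.resize(p[y0:y1,x0:x1],None,fx=5,fy=5 if n=="w1" else 3.8,interpolation=cv2.INTER_CUBIC))
E
```

```text
2.15 [0.5976 0.1445 0.166 ] [-3.1414e+00 -5.0000e-04  2.8006e+00] [-0.62 -0.67  0.58] 0.9955098610951153 0.013
```

View pics/w1_c.png

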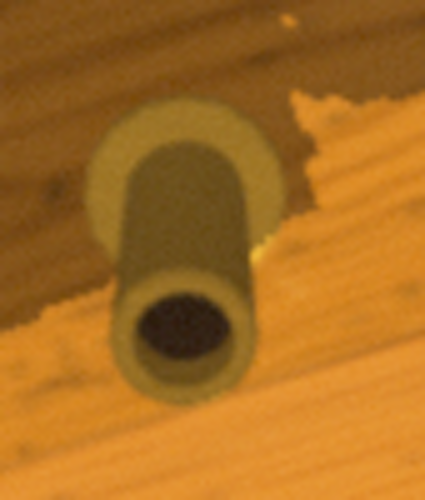

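View pics/w2.png

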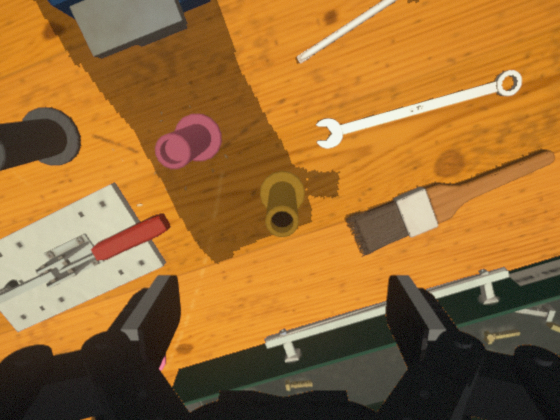

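```bash
python3 - <<'E'
from bm import *
R_={}
for n in ["w1","w2"]:
    p,d,T,W=load(n)
    hsv=cv2.cvtColor(cv2.GaussianBlur(p,(3,3),0),cv2.COLOR_BGR2HSV)
    m=((hsv[...,0]>=20)&(hsv[...,0]<=34)&(hsv[...,1]>90)).astype(np.uint8)
    x0,y0,x1,y1=(245,165,330,270); mm=np.zeros_like(m);mm[y0:y1,x0:x1]=m[y0:y1,x0:x1]
    cs,_=cv2.findContours(mm,cv2.RETR_CCOMP,cv2.CHAIN_APPROX_NONE)
    c0=max(cs,key=cv2.contourArea)
    print(n,cv2.boundingRect(c0),cv2.contourArea(c0))
    q=c0[:,0,:].astype(float)
    yb=q[:,1].max(); yt=q[:,1].min()
    lo=q[q[:,1]>yb-13]; up=q[q[:,1]<yt+18]
    def circ(q):
        A=np.c_[2*q,np.ones(len(q))];s=np.linalg.lstsq(A,(q**2).sum(1),rcond=None)[0];return s[0],s[1],np.sqrt(s[2]+s[0]**2+s[1]**2)
    a,b=circ(lo),circ(up);print("rim",np.round(a,1),"flange",np.round(b,1))
    R_[n]=(ray(c,T,*a[:2]),ray(c,T,*b[:2]))
    print(" rim@.085",plane(c,T,*a[:2],.085)," fl@.005",plane(c,T,*b[:2],.005))
    rr=plane(c,T,a[0]+a[2],a[1],.085)-plane(c,T,a[0],a[1],.085);print(" rim radius",np.linalg.norm(rr))
    o=p.copy();cv2.drawContours(o,[c0],-1,(255,0,0),1);cv2.imwrite(f"pics/{n}_m.png",cv2.resize(o[165:270,230:340],None,fx=5,fy=5,interpolation=cv2.INTER_NEAREST))
print("tri rim",tri([R_["w1"][0],R_["w2"][0]]),"fl",tri([R_["w1"][1],R_["w2"][1]]))
E
```

```text
w1 (263, 190, 38, 32) 530.5
rim [281.8 218.2  14.2] flange [281.6 200.8  12.4]
 rim@.085 [0.59544919 0.14313134 0.085     ]  fl@.005 [0.60364295 0.13963277 0.005     ]
 rim radius 0.012085806127930808
w2 (261, 172, 42, 36) 662.5
rim [282.6 201.2  12.7] flange [281.4 183.6  12.3]
 rim@.085 [0.59700616 0.14292448 0.085     ]  fl@.005 [0.6028334  0.13941424 0.005     ]
 rim radius 0.009471029017971151
tri rim (array([0.60526865, 0.1397173 , 0.05593392]), [np.float64(0.00019211183780367503), np.float64(0.0001921118378036303)]) fl (array([0.59968721, 0.14086086, 0.01863399]), [np.float64(0.00023227398136179106), np.float64(0.00023227398136183028)])
```

View pics/w2_m.png

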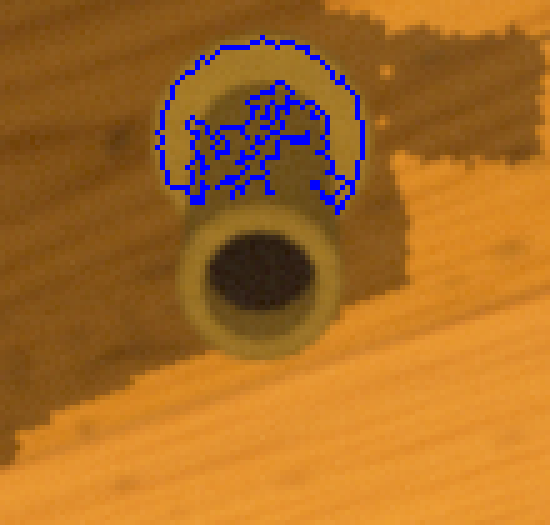

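The colour mask failed on the shaded barrel, so I'm reading the outlines from the enlarged crops instead. In w1 the rim edges run 112 to 257 with bottom 405, and the flange 87 to 287 with top 96. In w2 the rim runs 178 to 342 with bottom 360, and the flange 154 to 366 with top 36.

```bash
python3 - <<'E'
from bm import *
D={"w1":((245,170),(112,257,405),(87,287,96)),"w2":((230,165),(178,342,360),(154,366,36))}
RR=[];FF=[]
for n,(o,r,f) in D.items():
    p,d,T,W=load(n)
    def px(x,y): return o[0]+(x+.5)/5-.5,o[1]+(y+.5)/5-.5
    def cen(q,sgn):
        rad=(q[1]-q[0])/2; cx=(q[0]+q[1])/2; cy=q[2]-sgn*rad*.96
        for _ in range(3):
            _,dv=ray(c,T,*px(cx,cy)); k=abs(dv[2])/np.linalg.norm(dv); cy=q[2]-sgn*rad*k
        return px(cx,cy),rad/5
    a,ra=cen(r,1);b,rb=cen(f,-1)
    RR.append(ray(c,T,*a));FF.append(ray(c,T,*b))
    for nm,a_,r_,z in (("rim",a,ra,.085),("fl",b,rb,.005)):
        P=plane(c,T,*a_,z);dep=(T[:3,:3].T@(P-T[:3,3]))[2]
        print(n,nm,np.round(a_,1),P.round(4),"rad mm",r_*dep/c["intrinsics"][0,0]*1000)
print("tri",tri(RR),tri(FF))
p,d,T,W=load("w2")
print("tool delta to axis", W[:3,:3].T@(np.array([.6115,.1397,.085])-W[:3,3])*1000)
E
```

```text
w1 rim [281.5 237.2] [0.6118 0.1371 0.085 ] rad mm 12.528549535945327
w1 fl [282.  207.8] [0.6112 0.1374 0.005 ] rad mm 21.489760149101222
w2 rim [281.6 221.2] [0.6118 0.1369 0.085 ] rad mm 12.503477587829185
w2 fl [281.6 192.2] [0.611  0.1367 0.005 ] rad mm 20.62517033307439
tri (array([0.61208532, 0.13687697, 0.08421609]), [np.float64(8.925466163136948e-05), np.float64(8.925466163140042e-05)]) (array([0.61140988, 0.13698226, 0.00395435]), [np.float64(0.00035412806458928807), np.float64(0.00035412806458937806)])
tool delta to axis [-14.71532272   0.13275953  80.9463956 ]
```

The axis is at (0.6117, 0.1370). The rim triangulates at 84 mm and the flange at 4 mm, with radii ~12.5 and 21 mm, all consistent with the brass bush. Now I'll descend over it.

Call:
jog_arm --rows '[[[-8, -1, 0], [0, 0, 0], 85], [[-16, -2, 0], [0, 0, 0], 85], [[-16, -2, 15], [0, 0, 0], 85], [[-16, -2, 40], [0, 0, 0], 85], [[-16, -2, 60], [0, 0, 0], 85]]'

```text
clock: 2.7
tcp_pos: [0.6127, 0.1369, 0.1053]
tool_rot: [3.142, 0.0, 2.8]
contact_force: [0.1, 0.1, 0.6]
opening: 0.995
```

Call:
jog_arm --rows '[[[0, 0, 20], [0, 0, 0], 85], [[0, 0, 45], [0, 0, 0], 85], [[0, 0, 65], [0, 0, 0], 85], [[0, 0, 74], [0, 0, 0], 85], [[0, 0, 74], [0, 0, 0], 85]]'

```text
clock: 3.2
tcp_pos: [0.6119, 0.137, 0.0314]
tool_rot: [-3.141, -0.001, 2.801]
contact_force: [-0.2, -0.3, 0.6]
opening: 0.996
```

```bash
python3 snap.py w3
```

```text
3.2 [0.6119 0.137  0.0314] [-3.1409e+00 -1.3000e-03  2.8006e+00] [-0.25 -0.27  0.58] 0.9958986824750403 0.0313
```

View pics/w3.png

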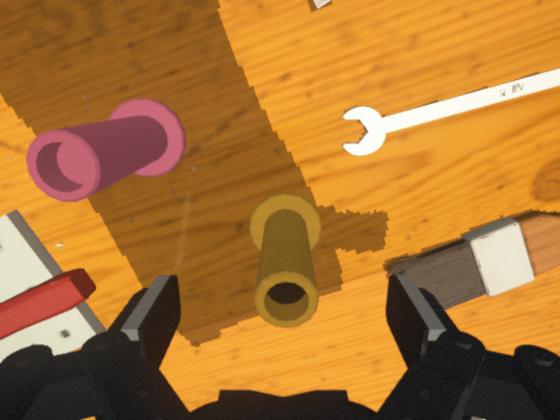

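The bush stands between the fingers, with its rim at (287,300). Closing.

Call:
jog_arm --rows '[[[0, 0, 0], [0, 0, 0], 50], [[0, 0, 0], [0, 0, 0], 30], [[0, 0, 0], [0, 0, 0], 10], [[0, 0, 0], [0, 0, 0], 10], [[0, 0, 0], [0, 0, 0], 10]]' --newtons 50

```text
clock: 3.75
tcp_pos: [0.6125, 0.1374, 0.0328]
tool_rot: [3.141, 0.001, 2.801]
contact_force: [-0.8, 1.0, 4.6]
opening: 0.282
```

Call:
jog_arm --rows '[[[0, 0, 0], [0, 0, 0], 10], [[0, 0, 0], [0, 0, 0], 10], [[0, 0, 0], [0, 0, 0], 10], [[0, 0, 0], [0, 0, 0], 10], [[0, 0, 0], [0, 0, 0], 10]]'

```text
clock: 4.25
tcp_pos: [0.6125, 0.1374, 0.0327]
tool_rot: [3.141, 0.001, 2.801]
contact_force: [-0.8, 0.7, 5.8]
opening: 0.28
```

```bash
python3 snap.py w4
```

```text
4.25 [0.6125 0.1374 0.0327] [3.1410e+00 9.0000e-04 2.8009e+00] [-0.85  0.7   5.77] 0.27975953184235464 0.0012
```

View pics/w4.png

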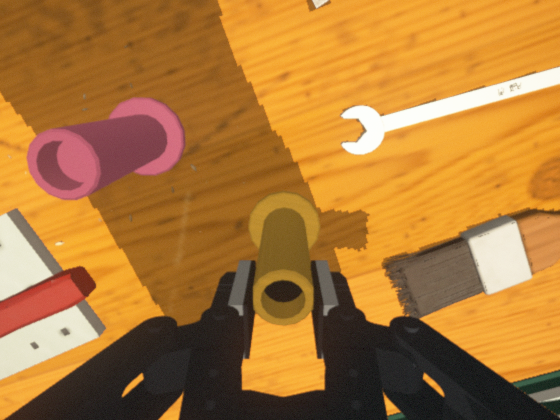

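The grip is firm (opening ~24 to 26 mm), and the arm is compliant at about 4 N/mm. Next I'll lift and carry the bush to a viewpoint beyond the fixture.

Call:
jog_arm --rows '[[[0, 0, -15], [0, 0, 0], 10], [[0, 0, -45], [0, 0, 0], 10], [[0, 0, -90], [0, 0, 0], 10], [[0, 0, -130], [0, 0, 0], 10], [[0, 0, -165], [0, 0, 0], 10]]'

```text
clock: 4.8
tcp_pos: [0.6119, 0.1373, 0.1992]
tool_rot: [3.141, 0.001, 2.801]
contact_force: [0.9, -0.5, -2.4]
opening: 0.28
```

Call:
jog_arm --rows '[[[-9, -30, 0], [0, 0, 0], 10], [[-21, -70, 0], [0, 0, 0], 10], [[-35, -115, 0], [0, 0, 0], 10], [[-48, -160, 0], [0, 0, 0], 10], [[-62, -205, 0], [0, 0, 0], 10]]'

```text
clock: 5.3
tcp_pos: [0.6014, -0.0783, 0.1971]
tool_rot: [-3.142, -0.0, 2.801]
contact_force: [1.4, -0.3, -1.9]
opening: 0.281
```

Call:
jog_arm --rows '[[[-14, -45, 0], [0, 0, 0], 10], [[-27, -90, 0], [0, 0, 0], 10], [[-41, -135, 0], [0, 0, 0], 10], [[-54, -180, 0], [0, 0, 0], 10], [[-65, -215, 0], [0, 0, 0], 10]]'

```text
clock: 5.8
tcp_pos: [0.5906, -0.3036, 0.1968]
tool_rot: [-3.141, -0.001, 2.8]
contact_force: [1.0, 0.2, -1.3]
opening: 0.28
```

Call:
jog_arm --rows '[[[-5, -15, 0], [0, 0, 0.1], 10], [[-7, -23, 0], [0, 0, 0.2], 10], [[-7, -23, 0], [0, 0, 0.265], 10], [[-7, -23, 0], [0, 0, 0.265], 10], [[-7, -23, 0], [0, 0, 0.265], 10]]'

```text
clock: 6.3
tcp_pos: [0.5902, -0.3248, 0.197]
tool_rot: [3.142, -0.0, 2.538]
contact_force: [-0.3, -0.8, -1.5]
opening: 0.281
```

```bash
python3 snap.py w5
```

```text
6.3 [ 0.5902 -0.3248  0.197 ] [ 3.1416e+00 -5.0000e-04  2.5380e+00] [-0.28 -0.78 -1.54] 0.28113073334609684 0.0048
```

View pics/w5.png

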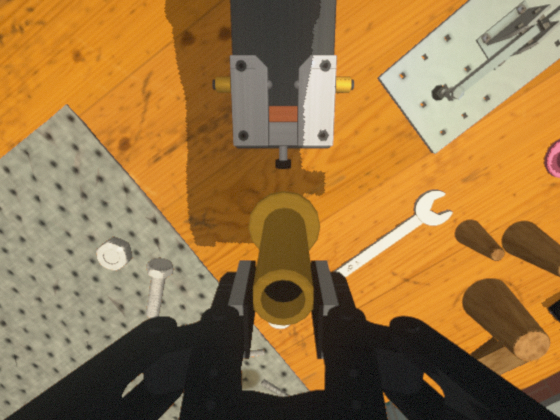

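The fixture is nearly axis-aligned in the view. Its slot axis is at u≈283, the plungers at (222,85) and (346,85), the copper pad at (283,114), and the plate front at v≈55. I'll take a second view 35 mm back.

Call:
jog_arm --rows '[[[8, 0, 0], [0, 0, 0], 10], [[22, 0, 0], [0, 0, 0], 10], [[35, 0, 0], [0, 0, 0], 10], [[35, 0, 0], [0, 0, 0], 10], [[35, 0, 0], [0, 0, 0], 10]]'

```text
clock: 6.85
tcp_pos: [0.5615, -0.3049, 0.1976]
tool_rot: [-3.142, 0.001, 2.536]
contact_force: [-0.3, 0.3, -2.4]
opening: 0.28
```

```bash
python3 snap.py w6; python3 - <<'E'
import cv2
a=cv2.imread("pics/w5.png");cv2.imwrite("pics/w5c.png",cv2.resize(a[20:170,200:365],None,fx=4,fy=4,interpolation=cv2.INTER_CUBIC))
a=cv2.imread("pics/w6.png");cv2.imwrite("pics/w6c.png",cv2.resize(a[50:200,200:365],None,fx=4,fy=4,interpolation=cv2.INTER_CUBIC))
E
```

```text
6.85 [ 0.5615 -0.3049  0.1976] [-3.1416e+00  6.0000e-04  2.5365e+00] [-0.27  0.26 -2.39] 0.2798952789905003 0.0163
```

View pics/w5c.png

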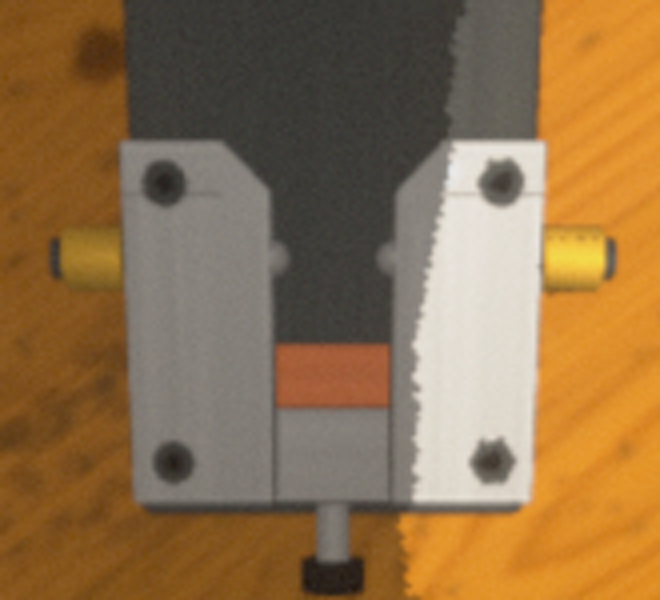

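View pics/w6c.png

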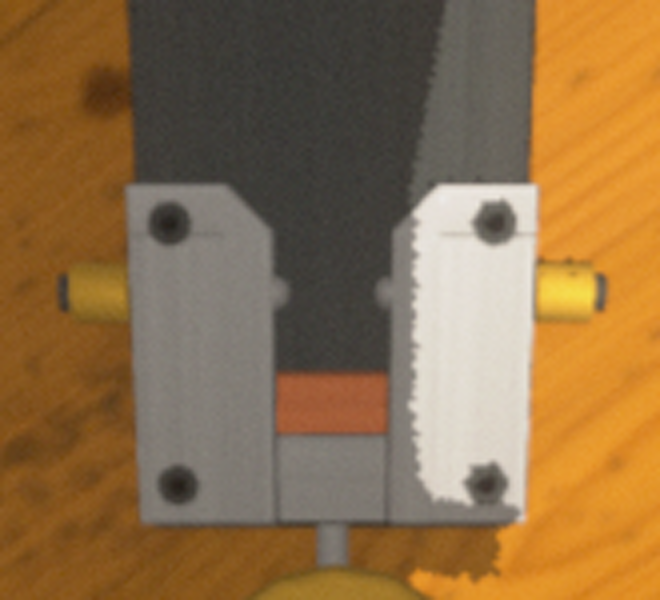

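View pics/w6.png

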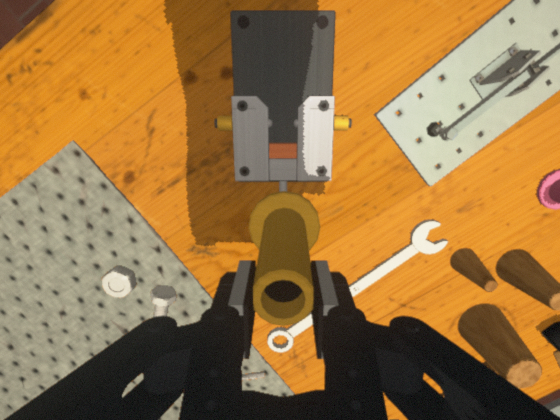

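```bash
python3 - <<'E'
from bm import *
A={"w5":((200,20),dict(fl=(119,142),fr=(546,142),rl=(137,502),rr=(530,502),s1=(164,184),s2=(502,182),s3=(174,461),s4=(493,461),cl=(275,343),cr=(389,343),wl=(272,300),wr=(394,300))),
"w6":((200,50),dict(fl=(126,186),fr=(538,184),rl=(142,522),rr=(524,522),s1=(170,222),s2=(495,220),s3=(179,485),s4=(487,485),cl=(275,373),cr=(387,373),wl=(274,330),wr=(390,330)))}
rays={};pl={}
for n,(o,D) in A.items():
    p,d,T,W=load(n)
    for k,(x,y) in D.items():
        u,v=o[0]+(x+.5)/4-.5,o[1]+(y+.5)/4-.5
        rays.setdefault(k,[]).append(ray(c,T,u,v)); pl.setdefault(k,[]).append(plane(c,T,u,v,.026))
for k in rays:
    t,e=tri(rays[k]); print(k,"tri",t.round(4),"pl",pl[k][0].round(4),pl[k][1].round(4))
for i in (0,1):
    q={k:v[i] for k,v in pl.items()}
    print("width front",np.linalg.norm(q["fl"]-q["fr"]),"rear",np.linalg.norm(q["rl"]-q["rr"]),"len",np.linalg.norm(q["fl"]-q["rl"]),"slot",np.linalg.norm(q["cl"]-q["cr"]),np.linalg.norm(q["wl"]-q["wr"]))
    m=lambda a,b:(q[a]+q[b])/2
    f,r=m("fl","fr"),m("rl","rr"); s,t=m("s1","s2"),m("s3","s4"); cc=m("cl","cr")
    for a,b in((f,r),(s,t),(f,cc)):
        e=b-a; print(" yaw x",np.arctan2(e[1],e[0]).round(4),end=" ")
    e=q["fl"]-q["fr"];print("from front edge",(np.arctan2(-e[1],-e[0])+np.pi/2-0).round(4), "mids",f[:2].round(4),cc[:2].round(4),r[:2].round(4))
    e=(r-f)[:2];e/=np.linalg.norm(e); print(" front->copper",(cc-f)[:2]@e,"front->rear",(r-f)[:2]@e)
for n,z0 in (("w5",150),("w6",150)):
    im=cv2.imread(f"pics/{n}.png"); cv2.imwrite(f"pics/{n}b.png",cv2.resize(im[185:330,225:345],None,fx=4,fy=4,interpolation=cv2.INTER_CUBIC))
E
```

```text
fl tri [ 0.4733 -0.3035  0.0276] pl [ 0.473  -0.3037  0.026 ] [ 0.4732 -0.3036  0.026 ]
fr tri [ 0.5271 -0.225   0.0245] pl [ 0.5271 -0.2252  0.026 ] [ 0.527  -0.2251  0.026 ]
rl tri [ 0.5392 -0.3489  0.0245] pl [ 0.5392 -0.3486  0.026 ] [ 0.539  -0.3486  0.026 ]
rr tri [ 0.5929 -0.2707  0.0258] pl [ 0.5928 -0.2708  0.026 ] [ 0.5929 -0.2706  0.026 ]
s1 tri [ 0.4852 -0.3008  0.0204] pl [ 0.4857 -0.3006  0.026 ] [ 0.4854 -0.3001  0.026 ]
s2 tri [ 0.5285 -0.2372  0.0211] pl [ 0.5285 -0.2378  0.026 ] [ 0.5281 -0.2376  0.026 ]
s3 tri [ 0.5364 -0.335   0.0284] pl [ 0.5364 -0.3354  0.026 ] [ 0.5367 -0.3355  0.026 ]
s4 tri [ 0.579  -0.2729  0.0294] pl [ 0.5796 -0.2728  0.026 ] [ 0.5798 -0.2731  0.026 ]
cl tri [ 0.5279 -0.3001  0.0255] pl [ 0.528 -0.3    0.026] [ 0.5278 -0.3002  0.026 ]
cr tri [ 0.5431 -0.2781  0.0258] pl [ 0.543  -0.2781  0.026 ] [ 0.5431 -0.278   0.026 ]
wl tri [ 0.5198 -0.2952  0.019 ] pl [ 0.5198 -0.295   0.026 ] [ 0.5194 -0.2945  0.026 ]
wr tri [ 0.5359 -0.2718  0.0195] pl [ 0.5358 -0.2719  0.026 ] [ 0.5351 -0.2718  0.026 ]
width front 0.09531090536534254 rear 0.09447268879604086 len 0.07999923583853769 slot 0.026503490312398854 0.028113393233407794
 yaw x -0.6005  yaw x -0.6013  yaw x -0.606 from front edge 2.538 mids [ 0.5    -0.2645] [ 0.5355 -0.2891] [ 0.566  -0.3097]
 front->copper 0.043187614114965384 front->rear 0.07998142569365865
width front 0.09517048085836448 rear 0.09481516659609407 len 0.07968844554083142 slot 0.026912580047627633 0.027619439122111133
 yaw x -0.6019  yaw x -0.6029  yaw x -0.6102 from front edge 2.5413 mids [ 0.5001 -0.2644] [ 0.5354 -0.2891] [ 0.5659 -0.3096]
 front->copper 0.043146522837210544 front->rear 0.07989274503180281
```

View pics/w5b.png

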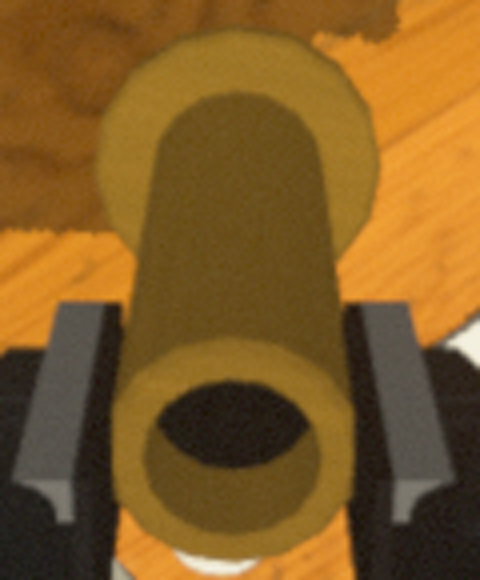

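The fixture is consistent between views. The plate top triangulates at 25 to 26 mm, front edge to copper is 43 mm (nominal 44), and the slot is ~28 mm wide. Yaw is ≈ -0.603 and the seat ≈ (0.5252,-0.2819). Next I'll move over the apron, then down.

Call:
jog_arm --rows '[[[15, 0, 0], [0, 0, 0], 10], [[45, -1, 0], [0, 0, 0], 10], [[80, -1, 0], [0, 0, 0], 10], [[105, -1, 0], [0, 0, 0], 10], [[113, -1, 0], [0, 0, 0], 10]]'

```text
clock: 7.4
tcp_pos: [0.4668, -0.2406, 0.1976]
tool_rot: [-3.142, -0.0, 2.536]
contact_force: [0.8, -0.2, -0.1]
opening: 0.281
```

Call:
jog_arm --rows '[[[0, 0, 10], [0, 0, 0], 10], [[0, 0, 40], [0, 0, 0], 10], [[0, 0, 75], [0, 0, 0], 10], [[0, 0, 110], [0, 0, 0], 10], [[0, 0, 130], [0, 0, 0], 10]]'

```text
clock: 7.9
tcp_pos: [0.468, -0.2416, 0.0638]
tool_rot: [3.142, -0.003, 2.536]
contact_force: [-0.4, -0.0, -0.9]
opening: 0.282
```

Call:
jog_arm --rows '[[[0, 0, 10], [0, 0, 0], 10], [[0, 0, 15], [0, 0, 0], 10], [[0, 0, 18], [0, 0, 0], 10], [[0, 0, 18], [0, 0, 0], 10], [[0, 0, 18], [0, 0, 0], 10]]'

```text
clock: 8.4
tcp_pos: [0.4686, -0.2419, 0.0499]
tool_rot: [-3.142, 0.001, 2.536]
contact_force: [-1.4, 1.0, -1.9]
opening: 0.285
```

```bash
python3 snap.py w7
```

```text
8.4 [ 0.4686 -0.2419  0.0499] [-3.1416e+00  1.3000e-03  2.5358e+00] [-1.39  1.01 -1.95] 0.2846414541593977 0.0049
```

View pics/w7.png

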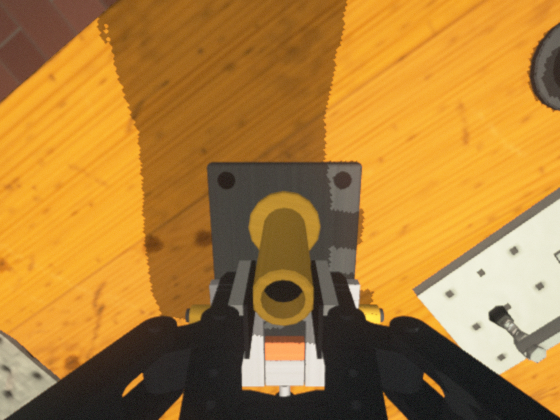

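The bush is over the apron, centred between its edges (208 and 360, midpoint 284; flange centre at 284). I'll lower the last 7 mm gently.

Call:
jog_arm --rows '[[[0, 0, 3], [0, 0, 0], 10], [[0, 0, 5], [0, 0, 0], 10], [[0, 0, 7], [0, 0, 0], 10], [[0, 0, 7.5], [0, 0, 0], 10], [[0, 0, 7.5], [0, 0, 0], 10]]'

```text
clock: 8.95
tcp_pos: [0.4687, -0.2417, 0.0427]
tool_rot: [3.141, 0.002, 2.536]
contact_force: [-0.8, 3.2, 14.2]
opening: 0.278
```

Call:
jog_arm --rows '[[[0, 0, -0.5], [0, 0, 0], 30], [[0, 0, -0.5], [0, 0, 0], 40], [[0, 0, -0.5], [0, 0, 0], 45], [[0, 0, -0.5], [0, 0, 0], 45], [[0, 0, -0.5], [0, 0, 0], 45]]'

```text
clock: 9.45
tcp_pos: [0.4681, -0.2415, 0.0421]
tool_rot: [-3.142, -0.0, 2.536]
contact_force: [0.3, -0.8, 0.3]
opening: 0.528
```

```bash
python3 snap.py w8;python3 - <<'E'
import cv2
a=cv2.imread("pics/w8.png");cv2.imwrite("pics/w8c.png",cv2.resize(a[150:400,195:375],None,fx=3,fy=2.4,interpolation=cv2.INTER_CUBIC))
E
```

```text
9.45 [ 0.4681 -0.2415  0.0421] [-3.1416e+00 -1.0000e-04  2.5358e+00] [ 0.3  -0.84  0.32] 0.5277627440997971 0.0009
```

View pics/w8c.png

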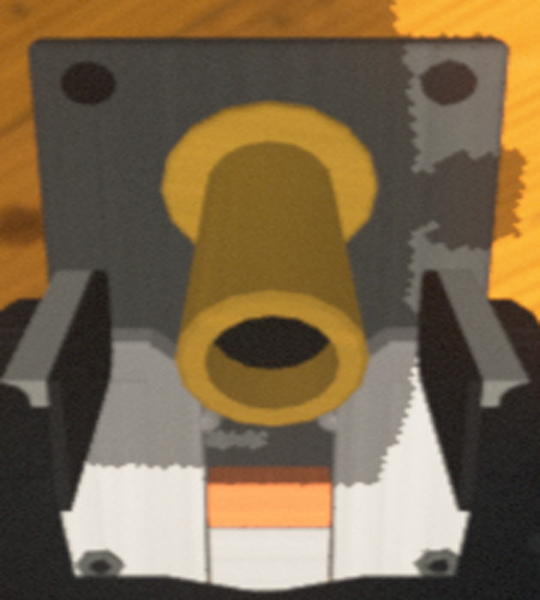

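The bush stands freely on the apron. Its flange centre (269.5 in the crop) matches the apron mid-line (269.5) and the slot midpoint (269.5), so it's well aligned. Regripping.

Call:
jog_arm --rows '[[[0, 0, 0], [0, 0, 0], 30], [[0, 0, 0], [0, 0, 0], 10], [[0, 0, 0], [0, 0, 0], 10], [[0, 0, 0], [0, 0, 0], 10], [[0, 0, 0], [0, 0, 0], 10]]' --newtons 40

```text
clock: 10.0
tcp_pos: [0.4682, -0.2415, 0.0423]
tool_rot: [3.141, 0.0, 2.536]
contact_force: [0.2, 1.4, 3.5]
opening: 0.283
```

Call:
jog_arm --rows '[[[-3, 0, 0], [0, 0, 0], 10], [[-7, 0, 0], [0, 0, 0], 10], [[-11, 0, 0], [0, 0, 0], 10], [[-15, 0, 0], [0, 0, 0], 10], [[-18, 0, 0], [0, 0, 0], 10]]'

```text
clock: 10.5
tcp_pos: [0.4828, -0.2516, 0.0426]
tool_rot: [3.141, -0.0, 2.536]
contact_force: [-3.3, 5.2, 11.7]
opening: 0.284
```

Call:
jog_arm --rows '[[[-2, 0, 0], [0, 0, 0], 10], [[-4, 0, 0], [0, 0, 0], 10], [[-6, 0, 0], [0, 0, 0], 10], [[-8, 0, 0], [0, 0, 0], 10], [[-10, 0, 0], [0, 0, 0], 10]]'

```text
clock: 11.0
tcp_pos: [0.4906, -0.2571, 0.0421]
tool_rot: [-3.142, -0.001, 2.536]
contact_force: [-2.7, 3.0, 5.2]
opening: 0.285
```

```bash
python3 snap.py w9;python3 - <<'E'
import cv2
a=cv2.imread("pics/w9.png");cv2.imwrite("pics/w9c.png",cv2.resize(a[100:400,195:375],None,fx=3,fy=2,interpolation=cv2.INTER_CUBIC))
E
```

```text
11.0 [ 0.4906 -0.2571  0.0421] [-3.1416e+00 -1.3000e-03  2.5358e+00] [-2.68  3.02  5.19] 0.2852389819533689 0.0483
```

View pics/w9c.png

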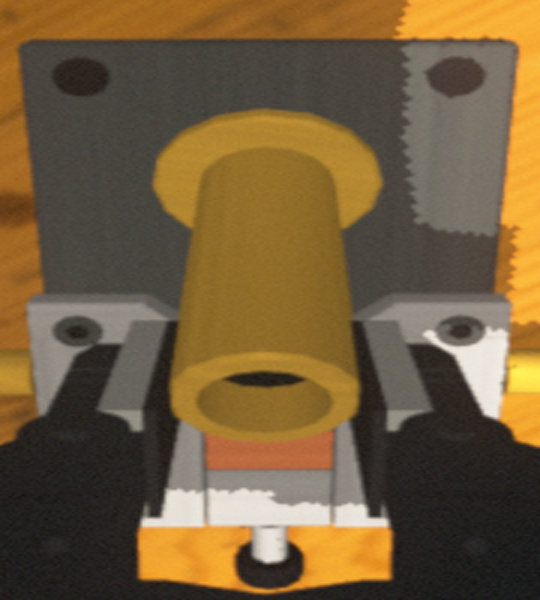

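The bush has tilted: the flange lags behind the barrel top (flange centre now at v≈190, was 228). It isn't being forced, at ~4 N. I'll stop here and measure the tilt from depth before mending it.

```bash
python3 - <<'E'
from bm import *
e=np.array([.8237,-.5671]);nn=np.array([.5671,.8237]);S=np.array([.5252,-.2819])
for n in ("w8","w9"):
    p,d,T,W=load(n);K=c["intrinsics"];v,u=np.mgrid[:420,:560]
    P=np.stack([(u-K[0,2])/K[0,0]*d,(v-K[1,2])/K[1,1]*d,d],-1)@T[:3,:3].T+T[:3,3]
    F=np.stack([(P[...,:2]-S)@e,(P[...,:2]-S)@nn,P[...,2]],-1)*1000
    print(n)
    for v_ in range(140,335,8):
        print(v_,F[v_,284].round(1),F[v_,255].round(1),F[v_,230].round(1))
E
```

```text
w8
140 [-120.     0.4   -0.8] [-120.   -17.1   -0.9] [-120.1  -32.1   -0.2]
148 [-115.1    0.4   -1.1] [-115.   -17.3   -1.7] [-1.154e+02 -3.230e+01  1.000e-01]
156 [-110.1    0.4   -1.3] [-110.3  -17.4   -0.8] [-110.6  -32.5    0.8]
164 [-105.2    0.4   -1.1] [-105.4  -17.5   -0.4] [-105.4  -32.9   -0.8]
172 [-1.486e+02  1.000e-01  2.193e+02] [-102.7  -16.8   10. ] [-102.7  -31.5   10.1]
180 [-97.5   0.4   9.1] [-97.6 -16.9   9.3] [-97.8 -31.8  10. ]
188 [-92.7   0.4   9.5] [-1.486e+02  1.000e-01  2.193e+02] [-93.  -32.   10.3]
196 [-89.4   0.4  15.4] [-87.9 -17.2  10. ] [-88.2 -32.1  10.9]
204 [-84.5   0.4  15.6] [-83.  -17.3  10.5] [-82.5 -32.7   8.9]
212 [-81.9   0.3  22.6] [-79.5 -17.   15.6] [-77.7 -32.7  10.1]
220 [-82.3   0.3  37.2] [-74.2 -17.2  14.9] [-72.3 -33.1   9.4]
228 [-82.1   0.3  48.6] [-69.6 -17.2  16.2] [-67.1 -33.3   9.7]
236 [-82.1   0.3  59.1] [-64.2 -17.3  15.9] [-61.5 -33.6   9.4]
244 [-82.2   0.3  68.8] [-58.8 -17.5  15.6] [-56.1 -33.9   9.4]
252 [-82.6   0.2  78.2] [-50.7 -18.2   9.8] [-50.6 -34.1   9.4]
260 [-82.2   0.2  85.1] [-45.  -18.3   9.6] [-45.  -3
[... 1477 characters left out ...]
7]
252 [-59.3   0.2  87. ] [-54.6 -12.4  76.9] [-30.5 -31.7  25. ]
260 [-57.9   0.2  91.3] [-53.5 -12.   82.3] [-25.6 -31.8  25.8]
268 [-56.8   0.2  96. ] [-52.3 -11.6  87.3] [-20.  -32.1  25.1]
276 [-55.5   0.2  99.8] [-51.3 -11.3  92.1] [-49.  -21.9  87.9]
284 [-51.3   0.2  98.4] [-50.9 -10.9  97.7] [-48.8 -21.1  94. ]
292 [-38.9   0.2  83.6] [-47.6 -11.   97.9] [-53.2 -19.  107.1]
300 [-36.7   0.2  86.3] [-43.4 -11.2  96.9] [-53.  -18.3 111.9]
308 [-35.3   0.1  90.1] [-38.9 -11.4  95.5] [-54.3 -17.3 118.7]
316 [-34.1   0.1  93.9] [ 13.4 -18.   25.2] [-53.1 -17.  121.3]
324 [19.6  0.2 24.8] [ 19.2 -18.2  25.4] [-53.9 -16.2 126.6]
332 [25.   0.2 25.6] [ 25.2 -18.3  25.4] [-53.2 -15.8 129.5]
```

The tilt is ~15°, caused by drag on the apron alone. The flange is not yet at the plate. The fix is to drag back (which rights it) and let it stand free. Then I'll regrip with the jaws along the slide direction, so the flat pads resist tilting and push directly.

Call:
jog_arm --rows '[[[4, 0, 0.5], [0, 0, 0], 10], [[8, 0, 0.5], [0, 0, 0], 10], [[12, 0, 0.5], [0, 0, 0], 10], [[16, 0, 0.5], [0, 0, 0], 10], [[20, 0, 0.5], [0, 0, 0], 10]]' --newtons 20

```text
clock: 11.55
tcp_pos: [0.4749, -0.2463, 0.0419]
tool_rot: [-3.141, 0.001, 2.536]
contact_force: [3.2, -3.2, 4.4]
opening: 0.288
```

```bash
cat > prof.py <<'E'
from bm import *
import sys
e=np.array([.8237,-.5671]);nn=np.array([.5671,.8237]);S=np.array([.5252,-.2819])
def fld(n):
    p,d,T,W=load(n);K=c["intrinsics"];v,u=np.mgrid[:420,:560]
    P=np.stack([(u-K[0,2])/K[0,0]*d,(v-K[1,2])/K[1,1]*d,d],-1)@T[:3,:3].T+T[:3,3]
    F=np.stack([(P[...,:2]-S)@e,(P[...,:2]-S)@nn,P[...,2]],-1)*1000
    F[d==0]=np.nan
    return p,F
E
python3 snap.py w10; python3 - <<'E'
from prof import *
p,F=fld("w10")
for v in range(170,330,10): print(v,F[v,284].round(1),F[v,255].round(1))
E
```

```text
11.55 [ 0.4749 -0.2463  0.0419] [-3.1415e+00  1.1000e-03  2.5357e+00] [ 3.19 -3.2   4.35] 0.28780077111155283 0.1044
170 [-98.2   0.3  22.6] [-95.5 -16.8   9.7]
180 [-92.5   0.3  22.6] [-92.  -16.1  20.5]
190 [-88.6   0.3  29.3] [-86.5 -16.2  21.7]
200 [-86.    0.3  39.8] [-80.  -16.5  19.7]
210 [-84.7   0.2  52.1] [-73.7 -16.7  19.1]
220 [-82.6   0.2  60.6] [-66.8 -17.   17.3]
230 [-80.6   0.2  68.3] [-57.6 -17.8  10.3]
240 [-79.5   0.2  77.1] [-50.5 -18.    9.4]
250 [-78.4   0.2  84.8] [-43.4 -18.3   9. ]
260 [-77.9   0.2  92.8] [-71.7 -12.2  80.3]
270 [-75.3   0.1  96. ] [-71.  -11.6  88. ]
280 [-72.5   0.1  98.8] [-69.8 -11.2  93.9]
290 [-59.    0.1  83.4] [-68.  -10.9  98.3]
300 [-55.9   0.1  86.2] [-63.3 -11.1  97.7]
310 [-55.1   0.1  92.3] [-57.  -11.5  95.1]
320 [-52.8   0.1  95.7] [ -3.3 -18.1  26.1]
```

Call:
jog_arm --rows '[[[0, 0, 0], [0, 0, 0], 28], [[0, 0, 0], [0, 0, 0], 32], [[0, 0, 0], [0, 0, 0], 40], [[0, 0, 0], [0, 0, 0], 50], [[0, 0, 0], [0, 0, 0], 60]]'

```text
clock: 12.1
tcp_pos: [0.4745, -0.246, 0.0415]
tool_rot: [3.142, -0.001, 2.536]
contact_force: [0.4, -0.1, -0.1]
opening: 0.698
```

```bash
python3 snap.py w11; python3 - <<'E'
from prof import *
p,F=fld("w11")
for v in range(170,330,10): print(v,F[v,284].round(1),F[v,255].round(1))
E
```

```text
12.1 [ 0.4745 -0.246   0.0415] [ 3.1416e+00 -5.0000e-04  2.5358e+00] [ 0.37 -0.09 -0.1 ] 0.6977495677019505 0.0019
170 [-97.1   0.4  14.5] [-95.7 -16.8   8.1]
180 [-93.8   0.4  25.5] [-91.6 -16.3  16.2]
190 [-93.8   0.3  46.4] [-85.2 -16.6  14.7]
200 [-93.4   0.3  62.2] [-79.5 -16.7  16. ]
210 [-93.3   0.3  76.2] [-73.2 -16.9  15.5]
220 [-93.6   0.3  89.3] [-64.6 -17.6   9.4]
230 [-91.5   0.2  94.2] [-86.5 -11.6  81.5]
240 [-82.2   0.2  81.9] [-87.8 -10.5  95.1]
250 [-78.    0.2  82.7] [-84.  -10.6  95.6]
260 [-73.4   0.2  82.6] [-79.9 -10.7  95.5]
270 [-71.9   0.2  88.4] [-74.6 -11.   93.6]
280 [-70.8   0.2  94.7] [-22.9 -18.7   9.3]
290 [-16.3   0.3  10.7] [-23.9 -17.6  23.4]
300 [-7.7  0.3  9.2] [-18.6 -17.5  26.3]
310 [-0.4  0.2  9.7] [-11.4 -17.7  26.1]
320 [ 7.1  0.2 10.3] [ -4.  -17.9  25.9]
```

View pics/w11.png

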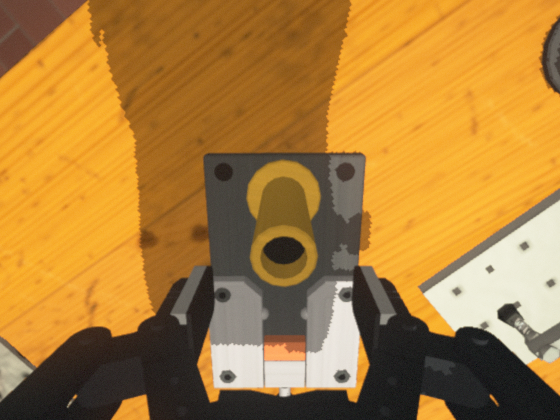

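It's upright again, with its axis at fixture x≈-80.5 mm and y≈0. Next I'll rise, turn 90° and move over it.

Call:
jog_arm --rows '[[[0, 0, -10], [0, 0, 0], 75], [[0, 0, -35], [0, 0, 0], 85], [[0, 0, -60], [0, 0, 0], 85], [[0, 0, -75], [0, 0, 0], 85], [[0, 0, -78], [0, 0, 0], 85]]'

```text
clock: 12.65
tcp_pos: [0.4755, -0.2467, 0.1219]
tool_rot: [-3.142, 0.003, 2.536]
contact_force: [-0.5, -0.6, -0.6]
opening: 0.996
```

Call:
jog_arm --rows '[[[5, 0, 0], [0, 0, 0.14], 85], [[10, 0, 0], [0, 0, 0.28], 85], [[15, 0, 0], [0, 0, 0.42], 85], [[18, 0, 0], [0, 0, 0.56], 85], [[18, 0, 0], [0, 0, 0.7], 85]]'

```text
clock: 13.15
tcp_pos: [0.4593, -0.2354, 0.1193]
tool_rot: [-3.141, -0.001, 1.83]
contact_force: [0.5, 0.5, -1.1]
opening: 0.999
```

Call:
jog_arm --rows '[[[0, 0, 0], [0, 0, 0.14], 85], [[0, 0, 0], [0, 0, 0.28], 85], [[0, 0, 0], [0, 0, 0.42], 85], [[0, 0, 0], [0, 0, 0.56], 85], [[0, 0, 0], [0, 0, 0.7], 85]]'

```text
clock: 13.65
tcp_pos: [0.4596, -0.2357, 0.1192]
tool_rot: [-3.141, -0.0, 1.13]
contact_force: [0.6, -0.0, -0.5]
opening: 0.998
```

Call:
jog_arm --rows '[[[0, 0, 0], [0, 0, 0.1], 85], [[0, 0, 0], [0, 0, 0.168], 85], [[0, 0, 0], [0, 0, 0.168], 85], [[0, 0, 0], [0, 0, 0.168], 85], [[0, 0, 0], [0, 0, 0.168], 85]]'

```text
clock: 14.15
tcp_pos: [0.4598, -0.2358, 0.1195]
tool_rot: [-3.141, 0.0, 0.969]
contact_force: [-0.4, 0.4, 1.2]
opening: 0.999
```

```bash
python3 snap.py w12; python3 - <<'E'
from prof import *
import pickle
s=pickle.load(open("pics/w12.pkl","rb")); q=s["tcp_pos"][:2]-S; print("tcp fixture mm",q@e*1000,q@nn*1000)
p,F=fld("w12")
for v in range(150,330,8): print(v,F[v,284].round(1))
for v in (240,260,):
  for u in range(200,370,8): print(v,u,F[v,u].round(1))
E
```

```text
14.15 [ 0.4598 -0.2358  0.1195] [-3.1413  0.      0.9695] [-0.39  0.4   1.16] 0.9991059108258529 0.0088
tcp fixture mm -80.03455097215068 0.8788058614023473
150 [-78.2  33.8   9.7]
158 [-78.2  27.4   9.8]
166 [-78.2  21.4  12.2]
174 [-78.2  15.6  15.2]
182 [-78.2  12.5  29.2]
190 [-78.3  12.5  52.1]
198 [-78.4  12.7  72.5]
206 [-78.4  12.8  89.9]
214 [-78.4   9.2  94.3]
222 [-78.4  -0.3  82.3]
230 [-78.4  -5.9  81.8]
238 [-78.4  -8.2  89.5]
246 [-78.4 -10.8  95.7]
254 [-77.9 -62.5  -1.6]
262 [-77.9 -70.1  -0.8]
270 [-77.9 -78.   -0.2]
278 [-77.9 -87.2  -2.1]
286 [-77.9 -94.4   0.1]
294 [ -77.8 -102.3    1.2]
302 [ -77.8 -111.3    0.6]
310 [-7.780e+01 -1.205e+02 -1.000e-01]
318 [ -77.8 -129.4   -0. ]
326 [-7.770e+01 -1.384e+02  1.000e-01]
240 200 [-153.3  -48.7   -1.5]
240 208 [-145.9  -48.3   -0.4]
240 216 [-138.9  -48.6   -1.1]
240 224 [-1.315e+02 -4.800e+01  1.000e-01]
240 232 [-124.3  -47.7    0.8]
240 240 [-117.3  -48.4   -0.7]
240 248 [-110.2  -48.6   -1.2]
240 256 [-102.2  -44.     9.4]
240 264 [-90.6  -7.7  93.9]
240 272 [-85.7  -7.2  95. ]
240 280 [-80.9  -8.7  91.5]
240 288 
[... 251 characters left out ...]
 [-15.9 -37.4  24.4]
240 368 [ -9.3 -37.4  24.4]
260 200 [-154.2  -67.7    0.3]
260 208 [-147.3  -68.5   -1.4]
260 216 [-139.9  -68.2   -0.8]
260 224 [-132.5  -67.7    0.2]
260 232 [-125.3  -68.1   -0.6]
260 240 [-118.1  -68.4   -1.2]
260 248 [-110.7  -67.9   -0.2]
260 256 [-1.034e+02 -6.770e+01  1.000e-01]
260 264 [-96.2 -68.1  -0.7]
260 272 [-88.9 -68.2  -0.9]
260 280 [-81.6 -67.8  -0.2]
260 288 [-74.3 -68.   -0.5]
260 296 [-67.  -67.7  -0.1]
260 304 [-59.7 -67.7  -0. ]
260 312 [-52.4 -67.8  -0.2]
260 320 [-45.2 -67.5   0.2]
260 328 [-37.9 -67.9  -0.5]
260 336 [-30.6 -67.7  -0.3]
260 344 [-23.3 -67.9  -0.6]
260 352 [-16.1 -67.5   0.2]
260 360 [ -8.8 -67.5   0.1]
260 368 [ -8.9 -53.7  28. ]
```

View pics/w12.png

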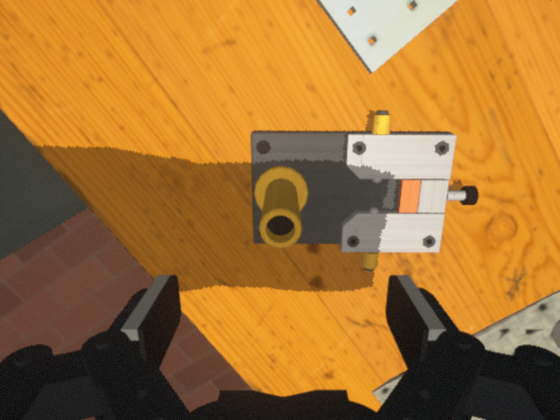

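```bash
python3 - <<'E'
import cv2
a=cv2.imread("pics/w12.png");cv2.imwrite("pics/w12c.png",cv2.resize(a[120:265,240:470],None,fx=3.4,fy=3.4,interpolation=cv2.INTER_CUBIC))
E
```

```text
(no output)
```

View pics/w12c.png

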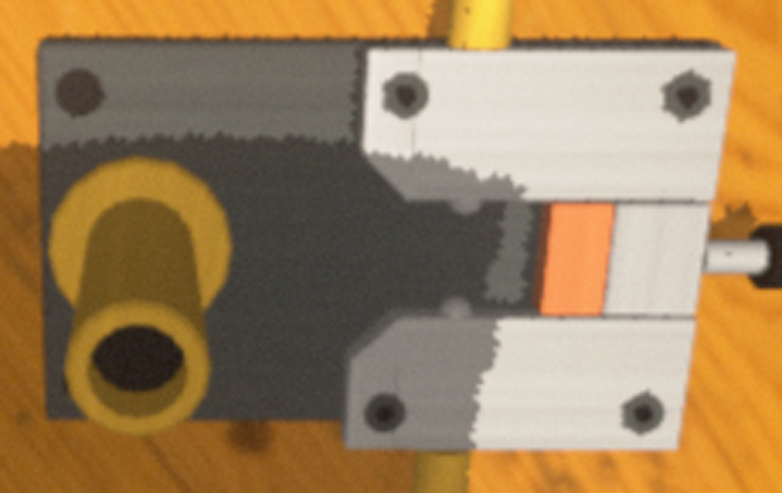

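```bash
python3 - <<'E'
from prof import *
p,d,T,W=load("w12")
f=lambda x,y,z:(lambda q:np.round([(q[:2]-S)@e*1000,(q[:2]-S)@nn*1000],1))(plane(c,T,240+(x+.5)/3.4-.5,120+(y+.5)/3.4-.5,z))
for nm,a in dict(wallT1=(420,200,.026),wallT2=(700,200,.026),wallB1=(400,318,.026),wallB2=(680,318,.026),padT=(549,204,.026),padB=(540,315,.026),flT=(140,156,.016),flL=(49,245,.014),flR=(232,245,.014),rimL=(65,368,.095),rimR=(211,368,.095),rimB=(138,435,.095)).items(): print(nm,f(*a))
E
```

```text
wallT1 [-17.3  14.6]
wallT2 [46.1 14.7]
wallB1 [-20.  -13.6]
wallB2 [ 45.5 -13.5]
padT [12.  13.7]
padB [ 12.7 -12.8]
flT [-80.7  22.6]
flL [-102.5    0.6]
flR [-58.7   0.6]
rimL [-93.6   0.6]
rimR [-67.8   0.7]
rimB [-80.7 -12.2]
```

Laterally the bush axis (0.6) and slot centre (0.5) agree within 0.2 mm, and about 80 mm of travel remains to home. Descending to grip.

Call:
jog_arm --rows '[[[0, 0, 10], [0, 0, 0], 85], [[0, 0, 35], [0, 0, 0], 85], [[0, 0, 60], [0, 0, 0], 85], [[0, 0, 75], [0, 0, 0], 85], [[0, 0, 78.5], [0, 0, 0], 85]]'

```text
clock: 14.7
tcp_pos: [0.4588, -0.2351, 0.0391]
tool_rot: [-3.139, -0.0, 0.968]
contact_force: [-0.9, 0.9, 0.3]
opening: 0.997
```

Call:
jog_arm --rows '[[[0, 0, 0], [0, 0, 0], 60], [[0, 0, 0], [0, 0, 0], 40], [[0, 0, 0], [0, 0, 0], 20], [[0, 0, 0], [0, 0, 0], 5], [[0, 0, 0], [0, 0, 0], 5]]' --newtons 60

```text
clock: 15.2
tcp_pos: [0.4601, -0.236, 0.0419]
tool_rot: [3.141, 0.0, 0.968]
contact_force: [-1.8, 0.9, 6.2]
opening: 0.276
```

Call:
jog_arm --rows '[[[0, 0, 0], [0, 0, 0], 5], [[0, 0, 0], [0, 0, 0], 5], [[0, 0, -0.3], [0, 0, 0], 5], [[0, 0, -0.3], [0, 0, 0], 5], [[0, 0, -0.3], [0, 0, 0], 5]]'

```text
clock: 15.7
tcp_pos: [0.4601, -0.236, 0.0419]
tool_rot: [3.141, 0.0, 0.968]
contact_force: [-1.7, 0.9, 6.6]
opening: 0.278
```

Call:
jog_arm --rows '[[[0, 0, -0.3], [0, 0, 0], 5], [[0, 0, -0.6], [0, 0, 0], 5], [[0, 0, -1], [0, 0, 0], 5], [[0, 0, -1], [0, 0, 0], 5], [[0, 0, -1], [0, 0, 0], 5]]'

```text
clock: 16.2
tcp_pos: [0.4598, -0.2358, 0.0424]
tool_rot: [-3.141, -0.0, 0.968]
contact_force: [0.7, 0.1, -1.2]
opening: 0.278
```

```bash
python3 snap.py w13; python3 - <<'E'
from prof import *
p,F=fld("w13")
for v in range(150,330,10): print(v,F[v,270].round(1),F[v,284].round(1))
cv2.imwrite("pics/w13c.png",cv2.resize(p[140:340,200:400],None,fx=3,fy=3,interpolation=cv2.INTER_CUBIC))
E
```

```text
16.2 [ 0.4598 -0.2358  0.0424] [-3.1414 -0.      0.9678] [ 0.7   0.06 -1.2 ] 0.27775410900066955 0.0013
150 [-86.6  46.1   9.9] [-78.4  46.    8.9]
160 [-86.7  40.1   8.9] [-78.4  40.2   9.3]
170 [-86.7  34.2   9.2] [-78.4  34.4  10.3]
180 [-86.8  28.3  10.3] [-78.4  28.4  10.4]
190 [-86.8  22.3  10.7] [-78.4  21.8   8.9]
200 [-86.6  17.8  16.7] [-78.4  17.6  16. ]
210 [-86.7  11.5  16.4] [-78.4  12.5  19.3]
220 [-86.1  12.   35.1] [-78.5  13.   37.6]
230 [-85.6  11.7  49. ] [-78.5  12.9  52.1]
240 [-85.2  12.1  62.8] [-78.6  13.2  65.2]
250 [-84.8  11.7  73. ] [-78.6  13.2  76.2]
260 [-84.5  12.   83.5] [-78.6  13.   85.5]
270 [-84.2  12.   92.3] [-78.7  13.2  94.5]
280 [-84.1   9.6  96. ] [-78.7   9.4  95.5]
290 [-84.6  -1.8  84.3] [-78.6  -2.1  83.7]
300 [-84.7  -7.   83.7] [-78.6  -7.3  83.3]
310 [-84.4  -7.2  90.9] [-78.6  -8.7  88.8]
320 [-84.3  -9.1  95.1] [-78.6  -8.9  95.4]
```

View pics/w13c.png

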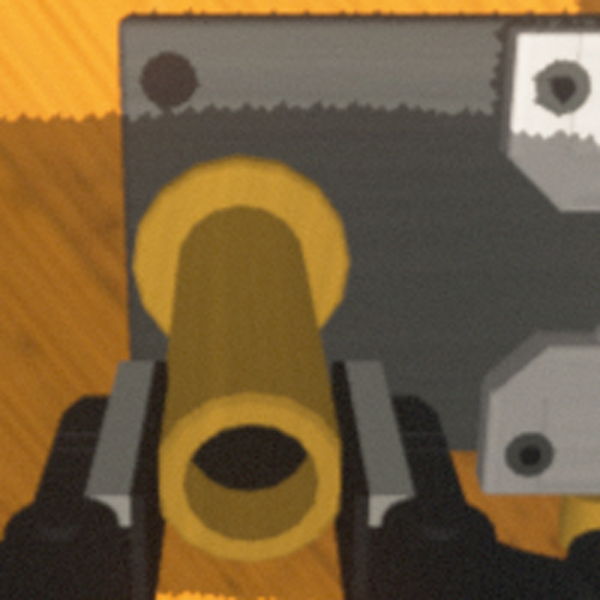

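The bush is held upright and hovering just clear of the apron (fz ≈ -1 N). Sliding in along tool +y.

Call:
jog_arm --rows '[[[0, 3, 0], [0, 0, 0], 5], [[0, 8, 0], [0, 0, 0], 5], [[0, 14, 0], [0, 0, 0], 5], [[0, 19, 0], [0, 0, 0], 5], [[0, 22, 0], [0, 0, 0], 5]]'

```text
clock: 16.75
tcp_pos: [0.4786, -0.2487, 0.0424]
tool_rot: [3.141, -0.0, 0.968]
contact_force: [-0.1, -0.7, -2.1]
opening: 0.276
```

Call:
jog_arm --rows '[[[0, 2, 0], [0, 0, 0], 5], [[0, 5, 0], [0, 0, 0], 5], [[0, 8, 0], [0, 0, 0], 5], [[0, 11, 0], [0, 0, 0], 5], [[0, 13, 0], [0, 0, 0], 5]]'

```text
clock: 17.25
tcp_pos: [0.4889, -0.2559, 0.0425]
tool_rot: [3.141, 0.0, 0.968]
contact_force: [-0.2, -0.8, -1.1]
opening: 0.276
```

```bash
python3 snap.py w14; python3 - <<'E'
from prof import *
p,F=fld("w14")
for v in range(190,330,10): print(v,F[v,284].round(1))
cv2.imwrite("pics/w14c.png",cv2.resize(p[140:340,200:400],None,fx=3,fy=3,interpolation=cv2.INTER_CUBIC))
E
```

```text
17.25 [ 0.4889 -0.2559  0.0425] [3.1415 0.     0.9678] [-0.23 -0.77 -1.12] 0.2764736153680064 0.0473
190 [-43.   21.6   8.7]
200 [-43.   17.6  16.3]
210 [-43.   12.5  19.8]
220 [-43.1  12.8  37.5]
230 [-43.1  13.2  53.1]
240 [-43.2  12.7  64.5]
250 [-43.2  13.   76.2]
260 [-43.3  13.4  86.7]
270 [-43.3  12.5  93.5]
280 [-43.3   9.3  95.6]
290 [-43.2  -2.2  83.8]
300 [-43.2  -7.4  83.5]
310 [-43.2  -9.2  88.2]
320 [-43.3  -9.3  95. ]
```

View pics/w14c.png

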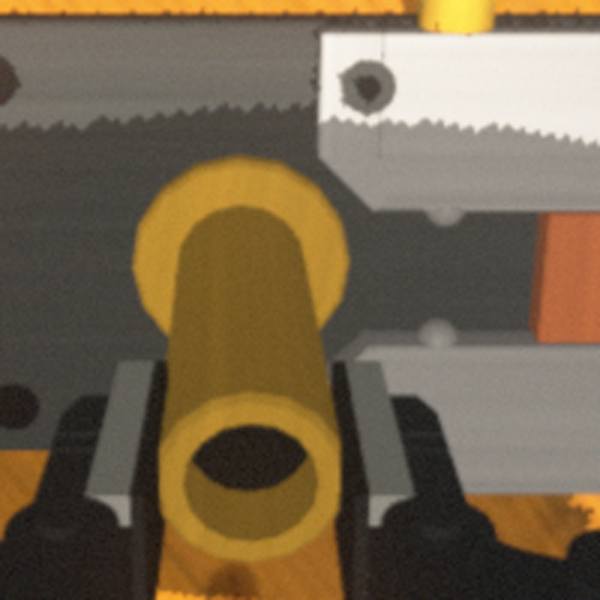

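Forces are near zero and the flange is entering the mouth upright. Continuing in smaller steps.

Call:
jog_arm --rows '[[[0, 2, 0], [0, 0, 0], 5], [[0, 4, 0], [0, 0, 0], 5], [[0, 6, 0], [0, 0, 0], 5], [[0, 8, 0], [0, 0, 0], 5], [[0, 10, 0], [0, 0, 0], 5]]'

```text
clock: 17.8
tcp_pos: [0.4971, -0.2615, 0.0425]
tool_rot: [3.142, 0.0, 0.968]
contact_force: [0.4, 0.0, -0.8]
opening: 0.278
```

Call:
jog_arm --rows '[[[0, 2, 0], [0, 0, 0], 5], [[0, 4, 0], [0, 0, 0], 5], [[0, 6, 0], [0, 0, 0], 5], [[0, 8, 0], [0, 0, 0], 5], [[0, 10, 0], [0, 0, 0], 5]]'

```text
clock: 18.3
tcp_pos: [0.5053, -0.2671, 0.0425]
tool_rot: [3.142, 0.0, 0.968]
contact_force: [0.4, 0.5, -2.1]
opening: 0.283
```

Call:
jog_arm --rows '[[[0, 2, 0], [0, 0, 0], 5], [[0, 4, 0], [0, 0, 0], 5], [[0, 6, 0], [0, 0, 0], 5], [[0, 8, 0], [0, 0, 0], 5], [[0, 8, 0], [0, 0, 0], 5]]'

```text
clock: 18.8
tcp_pos: [0.512, -0.2718, 0.0425]
tool_rot: [3.141, 0.0, 0.968]
contact_force: [-0.3, -0.4, -1.4]
opening: 0.28
```

Call:
jog_arm --rows '[[[0, 1, 0], [0, 0, 0], 5], [[0, 2, 0], [0, 0, 0], 5], [[0, 3, 0], [0, 0, 0], 5], [[0, 4, 0], [0, 0, 0], 5], [[0, 4, 0], [0, 0, 0], 5]]'

```text
clock: 19.3
tcp_pos: [0.5149, -0.2737, 0.0423]
tool_rot: [-3.141, -0.0, 0.968]
contact_force: [-0.5, 2.0, -1.4]
opening: 0.283
```

Call:
jog_arm --rows '[[[0, 1, 0], [0, 0, 0], 5], [[0, 2, 0], [0, 0, 0], 5], [[0, 3, 0], [0, 0, 0], 5], [[0, 4, 0], [0, 0, 0], 5], [[0, 4, 0], [0, 0, 0], 5]]'

```text
clock: 19.8
tcp_pos: [0.5183, -0.276, 0.0423]
tool_rot: [-3.141, -0.0, 0.968]
contact_force: [-2.7, 3.3, -3.1]
opening: 0.276
```

```bash
python3 snap.py w15; python3 - <<'E'
from prof import *
import pickle
s=pickle.load(open("pics/w15.pkl","rb")); q=s["tcp_pos"][:2]-S; print("tcp fixture mm",q@e*1000,q@nn*1000,"F",s["contact_force"][:2]@e,s["contact_force"][:2]@nn)
p,F=fld("w15")
for v in range(190,330,10): print(v,F[v,284].round(1))
cv2.imwrite("pics/w15c.png",cv2.resize(p[140:340,200:400],None,fx=3,fy=3,interpolation=cv2.INTER_CUBIC))
E
```

```text
19.8 [ 0.5183 -0.276   0.0423] [-3.1412 -0.      0.9678] [-2.73  3.35 -3.08] 0.27632972571428843 0.0057
tcp fixture mm -9.000739398200583 0.9066837899575473 F -4.143137839474611 1.210347346813938
190 [-7.4 26.5 25.9]
200 [-7.4 20.5 25.6]
210 [-7.4 14.4 25. ]
220 [-7.5 12.8 37.2]
230 [-7.5 12.4 50.8]
240 [-7.6 12.9 64.4]
250 [-7.6 13.  75.8]
260 [-7.6 12.9 85.3]
270 [-7.6 12.7 93.6]
280 [-7.6  9.  94.8]
290 [-7.6 -2.3 83.4]
300 [-7.6 -6.8 84. ]
310 [-7.6 -8.4 89.2]
320 [-7.6 -8.9 95.3]
```

View pics/w15c.png

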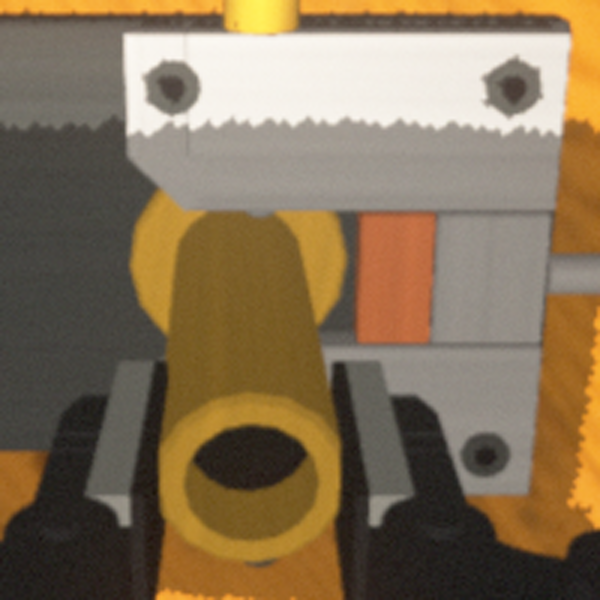

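The bush stands in the slot, upright, with its flange under the plate and its axis about 9 mm short of home at ~4 N. On past the plungers.

Call:
jog_arm --rows '[[[0, 1, 0], [0, 0, 0], 5], [[0, 2, 0], [0, 0, 0], 5], [[0, 3, 0], [0, 0, 0], 5], [[0, 4, 0], [0, 0, 0], 5], [[0, 4, 0], [0, 0, 0], 5]]'

```text
clock: 20.35
tcp_pos: [0.5223, -0.2788, 0.0426]
tool_rot: [3.14, -0.0, 0.968]
contact_force: [-0.6, 1.0, -3.3]
opening: 0.276
```

Call:
jog_arm --rows '[[[0, 0.5, 0], [0, 0, 0], 5], [[0, 1, 0], [0, 0, 0], 5], [[0, 1.5, 0], [0, 0, 0], 5], [[0, 2, 0], [0, 0, 0], 5], [[0, 2, 0], [0, 0, 0], 5]]'

```text
clock: 20.85
tcp_pos: [0.5236, -0.2798, 0.0426]
tool_rot: [3.141, -0.0, 0.968]
contact_force: [0.6, 0.6, -2.6]
opening: 0.279
```

Call:
jog_arm --rows '[[[0, 0.3, 0], [0, 0, 0], 5], [[0, 0.6, 0], [0, 0, 0], 5], [[0, 0.9, 0], [0, 0, 0], 5], [[0, 0.9, 0], [0, 0, 0], 5], [[0, 0.9, 0], [0, 0, 0], 5]]'

```text
clock: 21.35
tcp_pos: [0.5242, -0.2801, 0.0425]
tool_rot: [3.141, -0.0, 0.968]
contact_force: [1.3, 1.4, -1.8]
opening: 0.278
```

Call:
jog_arm --rows '[[[0, 0.2, 0], [0, 0, 0], 5], [[0, 0.4, 0], [0, 0, 0], 5], [[0, 0.6, 0], [0, 0, 0], 5], [[0, 0.6, 0], [0, 0, 0], 5], [[0, 0.6, 0], [0, 0, 0], 5]]'

```text
clock: 21.85
tcp_pos: [0.5246, -0.2804, 0.0425]
tool_rot: [3.141, 0.0, 0.968]
contact_force: [-0.8, -0.2, -1.7]
opening: 0.278
```

Call:
jog_arm --rows '[[[0, 0.2, 0], [0, 0, 0], 5], [[0, 0.4, 0], [0, 0, 0], 5], [[0, 0.6, 0], [0, 0, 0], 5], [[0, 0.6, 0], [0, 0, 0], 5], [[0, 0.6, 0], [0, 0, 0], 5]]'

```text
clock: 22.35
tcp_pos: [0.5251, -0.2808, 0.0425]
tool_rot: [3.141, -0.0, 0.968]
contact_force: [1.3, 1.0, -2.0]
opening: 0.277
```

Call:
jog_arm --rows '[[[0, 0.2, 0], [0, 0, 0], 5], [[0, 0.4, 0], [0, 0, 0], 5], [[0, 0.5, 0], [0, 0, 0], 5], [[0, 0.5, 0], [0, 0, 0], 5], [[0, 0.5, 0], [0, 0, 0], 5]]'

```text
clock: 22.85
tcp_pos: [0.5255, -0.281, 0.0425]
tool_rot: [3.141, 0.0, 0.968]
contact_force: [1.3, 0.7, -1.7]
opening: 0.277
```

Call:
jog_arm --rows '[[[0, 0.2, 0], [0, 0, 0], 5], [[0, 0.4, 0], [0, 0, 0], 5], [[0, 0.5, 0], [0, 0, 0], 5], [[0, 0.5, 0], [0, 0, 0], 5], [[0, 0.5, 0], [0, 0, 0], 5]]'

```text
clock: 23.35
tcp_pos: [0.5259, -0.2813, 0.0425]
tool_rot: [3.141, -0.0, 0.968]
contact_force: [1.1, -0.7, -0.8]
opening: 0.278
```

Call:
jog_arm --rows '[[[0, 0.2, 0], [0, 0, 0], 5], [[0, 0.4, 0], [0, 0, 0], 5], [[0, 0.5, 0], [0, 0, 0], 5], [[0, 0.5, 0], [0, 0, 0], 5], [[0, 0.5, 0], [0, 0, 0], 5]]'

```text
clock: 23.85
tcp_pos: [0.5263, -0.2815, 0.0425]
tool_rot: [-3.142, 0.0, 0.968]
contact_force: [0.4, -0.5, -1.1]
opening: 0.278
```

Call:
jog_arm --rows '[[[0, 0.2, 0], [0, 0, 0], 5], [[0, 0.4, 0], [0, 0, 0], 5], [[0, 0.5, 0], [0, 0, 0], 5], [[0, 0.5, 0], [0, 0, 0], 5], [[0, 0.5, 0], [0, 0, 0], 5]]'

```text
clock: 24.35
tcp_pos: [0.5265, -0.2817, 0.0424]
tool_rot: [-3.141, -0.0, 0.968]
contact_force: [-1.5, 2.2, 1.0]
opening: 0.282
```

```bash
python3 snap.py w16; python3 - <<'E'
import cv2
p=cv2.imread("pics/w16.png")
cv2.imwrite("pics/w16c.png",cv2.resize(p[180:300,230:350],None,fx=5,fy=5,interpolation=cv2.INTER_CUBIC))
E
```

```text
24.35 [ 0.5265 -0.2817  0.0424] [-3.1411 -0.      0.9678] [-1.53  2.18  0.96] 0.2819318124585087 0.0016
```

View pics/w16c.png

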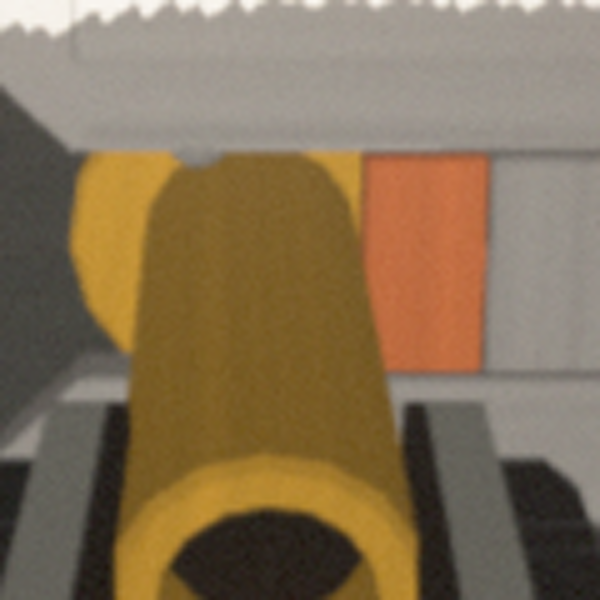

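Contact with the pad is beginning (fx ≈ -2.5 N, barrel at the copper face). I'll build up the push in small steps.

Call:
jog_arm --rows '[[[0, 0.1, 0], [0, 0, 0], 5], [[0, 0.2, 0], [0, 0, 0], 5], [[0, 0.3, 0], [0, 0, 0], 5], [[0, 0.3, 0], [0, 0, 0], 5], [[0, 0.3, 0], [0, 0, 0], 5]]'

```text
clock: 24.9
tcp_pos: [0.5267, -0.2818, 0.0424]
tool_rot: [-3.141, 0.0, 0.968]
contact_force: [-4.1, 3.7, 1.9]
opening: 0.273
```

Call:
jog_arm --rows '[[[0, 0.1, 0], [0, 0, 0], 5], [[0, 0.2, 0], [0, 0, 0], 5], [[0, 0.3, 0], [0, 0, 0], 5], [[0, 0.3, 0], [0, 0, 0], 5], [[0, 0.3, 0], [0, 0, 0], 5]]'

```text
clock: 25.4
tcp_pos: [0.5268, -0.2819, 0.0424]
tool_rot: [-3.141, 0.0, 0.968]
contact_force: [-4.4, 3.8, 2.7]
opening: 0.277
```

Call:
jog_arm --rows '[[[0, 0.2, 0], [0, 0, 0], 5], [[0, 0.4, 0], [0, 0, 0], 5], [[0, 0.5, 0], [0, 0, 0], 5], [[0, 0.5, 0], [0, 0, 0], 5], [[0, 0.5, 0], [0, 0, 0], 5]]'

```text
clock: 25.9
tcp_pos: [0.5269, -0.282, 0.0424]
tool_rot: [-3.14, 0.0, 0.968]
contact_force: [-6.6, 5.0, 4.5]
opening: 0.281
```

Call:
jog_arm --rows '[[[0, 0.2, 0], [0, 0, 0], 5], [[0, 0.3, 0], [0, 0, 0], 5], [[0, 0.4, 0], [0, 0, 0], 5], [[0, 0.4, 0], [0, 0, 0], 5], [[0, 0.4, 0], [0, 0, 0], 5]]'

```text
clock: 26.4
tcp_pos: [0.527, -0.2821, 0.0424]
tool_rot: [-3.14, 0.0, 0.968]
contact_force: [-7.8, 5.1, 5.6]
opening: 0.279
```

Call:
jog_arm --rows '[[[0, 0.2, 0], [0, 0, 0], 5], [[0, 0.4, 0], [0, 0, 0], 5], [[0, 0.6, 0], [0, 0, 0], 5], [[0, 0.7, 0], [0, 0, 0], 5], [[0, 0.7, 0], [0, 0, 0], 5]]'

```text
clock: 26.9
tcp_pos: [0.5273, -0.2822, 0.0423]
tool_rot: [-3.139, 0.0, 0.968]
contact_force: [-9.9, 7.5, 7.0]
opening: 0.276
```

Call:
jog_arm --rows '[[[0, 0.2, 0], [0, 0, 0], 5], [[0, 0.4, 0], [0, 0, 0], 5], [[0, 0.5, 0], [0, 0, 0], 5], [[0, 0.5, 0], [0, 0, 0], 5], [[0, 0.5, 0], [0, 0, 0], 5]]'

```text
clock: 27.4
tcp_pos: [0.5274, -0.2823, 0.0423]
tool_rot: [-3.139, 0.0, 0.968]
contact_force: [-10.0, 7.8, 7.8]
opening: 0.276
```

Call:
jog_arm --rows '[[[0, 0.2, 0], [0, 0, 0], 5], [[0, 0.4, 0], [0, 0, 0], 5], [[0, 0.6, 0], [0, 0, 0], 5], [[0, 0.6, 0], [0, 0, 0], 5], [[0, 0.6, 0], [0, 0, 0], 5]]'

```text
clock: 27.9
tcp_pos: [0.5276, -0.2824, 0.0423]
tool_rot: [-3.138, 0.0, 0.968]
contact_force: [-12.0, 9.0, 11.1]
opening: 0.281
```

```bash
python3 snap.py w17; python3 - <<'E'
from prof import *
import pickle
s=pickle.load(open("pics/w17.pkl","rb")); q=s["tcp_pos"][:2]-S; print("tcp fixture mm",q@e*1000,q@nn*1000,"F",s["contact_force"][:2]@e,s["contact_force"][:2]@nn,s["ft_torque"])
p=cv2.imread("pics/w17.png")
cv2.imwrite("pics/w17c.png",cv2.resize(p[180:330,215:365],None,fx=4,fy=4,interpolation=cv2.INTER_CUBIC))
E
```

```text
27.9 [ 0.5276 -0.2824  0.0423] [-3.1379e+00  1.0000e-04  9.6790e-01] [-12.01   9.04  11.14] 0.28097453193556504 0.0027
tcp fixture mm 2.2710772355382076 0.9758959168929284 F -15.023649762360986 0.6348777161324594 [ 2.24556794  2.95879136 -0.02891081]
```

View pics/w17c.png

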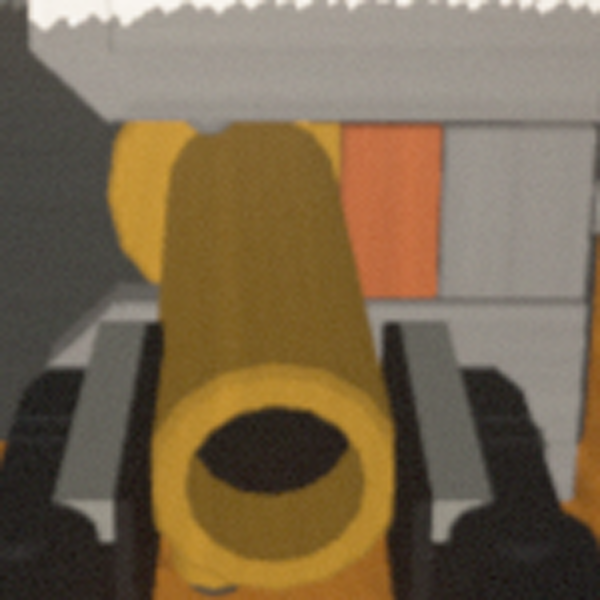

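Call:
jog_arm --rows '[[[0, 0.2, 0], [0, 0, 0], 5], [[0, 0.4, 0], [0, 0, 0], 5], [[0, 0.5, 0], [0, 0, 0], 5], [[0, 0.5, 0], [0, 0, 0], 5], [[0, 0.5, 0], [0, 0, 0], 5]]'

```text
clock: 28.45
tcp_pos: [0.5278, -0.2825, 0.0424]
tool_rot: [-3.137, 0.0, 0.968]
contact_force: [-13.7, 10.5, 11.9]
opening: 0.273
```

Call:
jog_arm --rows '[[[0, 0.2, 0], [0, 0, 0], 5], [[0, 0.2, 0], [0, 0, 0], 5], [[0, 0.2, 0], [0, 0, 0], 5], [[0, 0.2, 0], [0, 0, 0], 5], [[0, 0.2, 0], [0, 0, 0], 5]]'

```text
clock: 28.95
tcp_pos: [0.5278, -0.2825, 0.0424]
tool_rot: [-3.137, 0.0, 0.968]
contact_force: [-13.9, 10.1, 12.9]
opening: 0.279
```

Call:
jog_arm --rows '[[[0, 0.2, 0], [0, 0, 0], 5], [[0, 0.4, 0], [0, 0, 0], 5], [[0, 0.4, 0], [0, 0, 0], 5], [[0, 0.4, 0], [0, 0, 0], 5], [[0, 0.4, 0], [0, 0, 0], 5]]'

```text
clock: 29.45
tcp_pos: [0.528, -0.2826, 0.0424]
tool_rot: [-3.137, 0.0, 0.968]
contact_force: [-14.6, 11.0, 14.8]
opening: 0.281
```

Call:
jog_arm --rows '[[[0, 0, 0], [0, 0, 0], 5], [[0, 0, 0], [0, 0, 0], 5], [[0, 0, 0], [0, 0, 0], 5], [[0, 0, 0], [0, 0, 0], 5], [[0, 0, 0], [0, 0, 0], 5]]'

```text
clock: 29.95
tcp_pos: [0.528, -0.2826, 0.0424]
tool_rot: [-3.137, 0.0, 0.968]
contact_force: [-14.2, 11.7, 14.8]
opening: 0.281
```

Call:
jog_arm --rows '[[[0, 0, -0.2], [0, 0, 0], 5], [[0, 0, -0.4], [0, 0, 0], 5], [[0, 0, -0.4], [0, 0, 0], 5], [[0, 0, -0.4], [0, 0, 0], 5], [[0, 0, -0.4], [0, 0, 0], 5]]'

```text
clock: 30.45
tcp_pos: [0.5279, -0.2826, 0.0425]
tool_rot: [-3.137, 0.0, 0.968]
contact_force: [-13.3, 9.4, 10.6]
opening: 0.278
```

Call:
jog_arm --rows '[[[0, 0.2, 0], [0, 0, 0], 5], [[0, 0.4, 0], [0, 0, 0], 5], [[0, 0.4, 0], [0, 0, 0], 5], [[0, 0.4, 0], [0, 0, 0], 5], [[0, 0.4, 0], [0, 0, 0], 5]]'

```text
clock: 30.95
tcp_pos: [0.528, -0.2827, 0.0425]
tool_rot: [-3.136, 0.0, 0.968]
contact_force: [-15.0, 10.7, 11.6]
opening: 0.274
```

Call:
jog_arm --rows '[[[0, 0.2, 0], [0, 0, 0], 5], [[0, 0.4, 0], [0, 0, 0], 5], [[0, 0.4, 0], [0, 0, 0], 5], [[0, 0.4, 0], [0, 0, 0], 5], [[0, 0.4, 0], [0, 0, 0], 5]]'

```text
clock: 31.45
tcp_pos: [0.5282, -0.2827, 0.0425]
tool_rot: [-3.136, 0.0, 0.968]
contact_force: [-16.6, 11.7, 12.8]
opening: 0.281
```

Call:
jog_arm --rows '[[[0, 0, 0], [0, 0, 0], 5], [[0, 0, 0], [0, 0, 0], 5], [[0, 0, 0], [0, 0, 0], 5], [[0, 0, 0], [0, 0, 0], 5], [[0, 0, 0], [0, 0, 0], 5]]'

```text
clock: 31.95
tcp_pos: [0.5282, -0.2827, 0.0425]
tool_rot: [-3.136, 0.0, 0.968]
contact_force: [-16.6, 11.6, 12.6]
opening: 0.28
```

I held ~20 N wrist push (18 to 20 N for over 2 s). Next I'll ease off most of the load, then release.

Call:
jog_arm --rows '[[[0, -0.5, 0], [0, 0, 0], 5], [[0, -1, 0], [0, 0, 0], 5], [[0, -1.5, 0], [0, 0, 0], 5], [[0, -2, 0], [0, 0, 0], 5], [[0, -2, 0], [0, 0, 0], 5]]'

```text
clock: 32.45
tcp_pos: [0.5276, -0.2824, 0.0425]
tool_rot: [-3.138, 0.0, 0.968]
contact_force: [-10.4, 7.5, 6.1]
opening: 0.281
```

Call:
jog_arm --rows '[[[0, -0.4, 0], [0, 0, 0], 5], [[0, -0.8, 0], [0, 0, 0], 5], [[0, -1.2, 0], [0, 0, 0], 5], [[0, -1.2, 0], [0, 0, 0], 5], [[0, -1.2, 0], [0, 0, 0], 5]]' --newtons 20

```text
clock: 32.95
tcp_pos: [0.5272, -0.2822, 0.0425]
tool_rot: [-3.139, 0.0, 0.968]
contact_force: [-6.7, 6.4, 1.7]
opening: 0.283
```

Call:
jog_arm --rows '[[[0, -0.4, 0], [0, 0, 0], 5], [[0, -0.5, 0], [0, 0, 0], 28], [[0, -0.5, 0], [0, 0, 0], 32], [[0, -0.5, 0], [0, 0, 0], 38], [[0, -0.5, 0], [0, 0, 0], 44]]'

```text
clock: 33.45
tcp_pos: [0.5283, -0.283, 0.043]
tool_rot: [3.141, 0.0, 0.968]
contact_force: [-0.2, -0.3, -0.2]
opening: 0.515
```

```bash
python3 snap.py w18; python3 - <<'E'
from prof import *
p,F=fld("w18")
for v in range(200,330,10): print(v,F[v,284].round(1))
cv2.imwrite("pics/w18c.png",cv2.resize(p[180:330,215:365],None,fx=4,fy=4,interpolation=cv2.INTER_CUBIC))
E
```

```text
33.45 [ 0.5283 -0.283   0.043 ] [3.1408e+00 1.0000e-04 9.6780e-01] [-0.19 -0.27 -0.19] 0.5145811291340918 0.0034
200 [ 4.7 20.4 26.3]
210 [ 4.8 12.3 19.8]
220 [ 4.7 12.6 37.4]
230 [ 4.6 12.9 52.8]
240 [ 4.6 12.9 65.4]
250 [ 4.5 12.7 76.1]
260 [ 4.5 13.1 86.6]
270 [ 4.4 13.2 95.5]
280 [ 4.5  2.3 83.8]
290 [ 4.5 -2.5 83.8]
300 [ 4.5 -7.4 84. ]
310 [ 4.5 -8.6 89.7]
320 [ 4.5 -9.  96. ]
```

View pics/w18c.png

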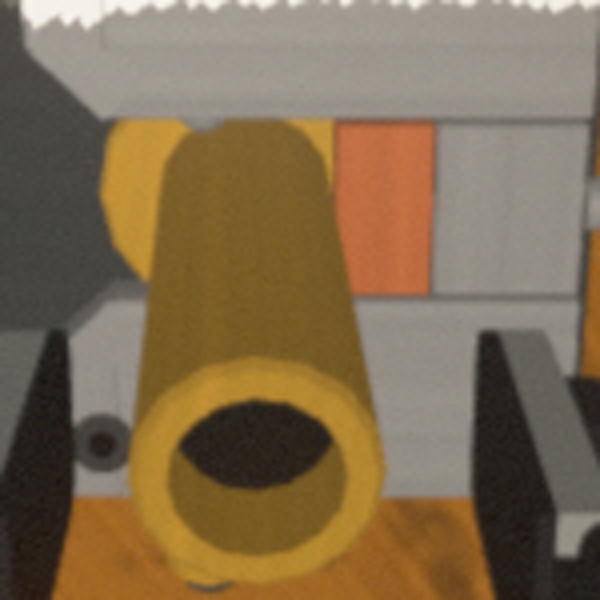

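Released: the bush stands against the copper face and the wrist force is zero. Opening fully and rising clear.

Call:
jog_arm --rows '[[[0, 0, 0], [0, 0, 0], 65], [[0, 0, 0], [0, 0, 0], 75], [[0, 0, -15], [0, 0, 0], 75], [[0, 0, -45], [0, 0, 0], 75], [[0, 0, -80], [0, 0, 0], 75]]'

```text
clock: 34.0
tcp_pos: [0.5273, -0.2823, 0.1231]
tool_rot: [-3.14, -0.0, 0.968]
contact_force: [0.8, -1.5, 0.1]
opening: 0.878
```

Call:
jog_arm --rows '[[[0, 0, -20], [0, 0, 0], 75], [[0, 0, -30], [0, 0, 0], 75], [[0, 0, -30], [0, 0, 0], 75], [[0, 0, -30], [0, 0, 0], 75], [[0, 0, -30], [0, 0, 0], 75]]'

```text
clock: 34.5
tcp_pos: [0.5274, -0.2824, 0.1515]
tool_rot: [-3.14, -0.0, 0.968]
contact_force: [0.6, -0.5, -0.0]
opening: 0.88
```

```bash
python3 snap.py w19; python3 - <<'E'
from bench import capture
import cv2
p=cv2.imread("pics/w19.png")
cv2.imwrite("pics/w19c.png",cv2.resize(p[100:260,170:370],None,fx=4,fy=3.75,interpolation=cv2.INTER_CUBIC))
q,_=capture("scene");cv2.imwrite("pics/scene1.png",q)
E
```

```text
34.5 [ 0.5274 -0.2824  0.1515] [-3.1396 -0.      0.9678] [ 0.6  -0.48 -0.02] 0.8798878612123233 0.0061
```

View pics/w19c.png

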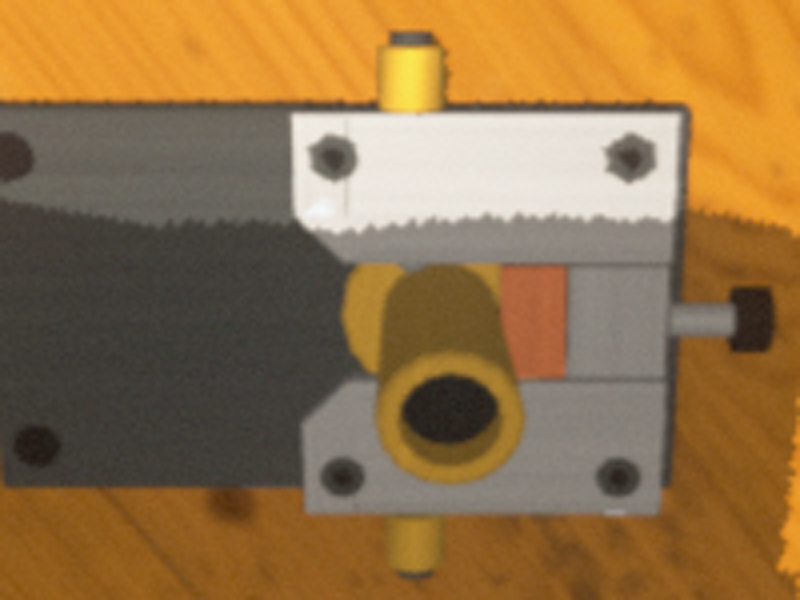

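View pics/scene1.png

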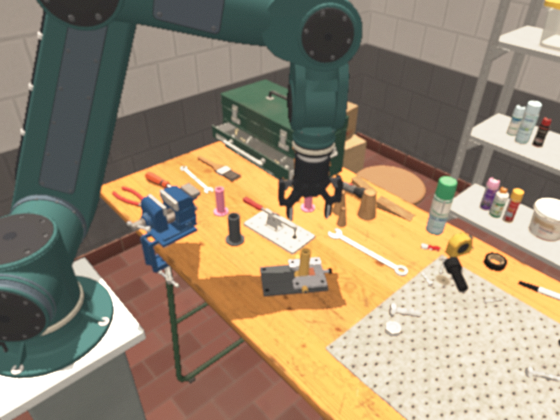

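```bash
python3 - <<'E'
from prof import *
p,d,T,W=load("w19")
f=lambda x,y,z:(lambda q:np.round([(q[:2]-S)@e*1000,(q[:2]-S)@nn*1000],1))(plane(c,T,170+(x+.5)/4-.5,100+(y+.5)/3.75-.5,z))
for nm,a in dict(wallT=(420,263,.026),wallB=(560,380,.026),padT=(503,267,.026),padB=(518,378,.026),flL=(342,310,.015),rimL=(377,415,.095),rimR=(524,415,.095),rimB=(450,483,.095),frontT=(291,115,.026),frontB=(304,512,.026)).items(): print(nm,f(*a))
p,F=fld("w19")
for v in range(170,230,6): print(v,F[v,280].round(1))
E
```

```text
wallT [-4.2 14.5]
wallB [ 26.3 -13.4]
padT [13.5 13.5]
padB [ 17.1 -12.9]
flL [-22.    0.7]
rimL [-10.1   1.1]
rimR [15.1  1.1]
rimB [  2.4 -12.2]
frontT [-30.6  47.6]
frontB [-31.  -46.8]
170 [ 0.3 13.4 22. ]
176 [ 0.5 13.2 43.8]
182 [ 0.7 13.3 64.3]
188 [ 0.9 13.6 83.1]
194 [ 1.  13.2 97. ]
200 [ 0.9  4.9 83.4]
206 [ 0.8  0.5 83.6]
212 [ 0.8 -4.  83.7]
218 [ 0.8 -8.1 85. ]
224 [ 0.9 -8.3 96.8]
```

The close-up shows the bush in the slot against the copper pad, with its flange under the plate. Flange axis x≈0 and rim x≈+2.5 mm give a lean of at most ~0.03 rad (limit 0.06), so the centre is about 1 mm from the seat. In the scene view the black bush (235,228), spanner, bolt, nut and brush are where they were, and the gripper is clear. Handing in.

```bash
python3 -c "
from bench import manip,order
print(manip.observe()['contact_force'],order.close_job())"
```

```text
the job is handed in; nothing more can be done
[ 0.22640291 -0.03694915  0.07835531] None
```

The brass bush is seated in the reaming fixture against the copper stop pad, released, and I handed the job in at about 34.5 s. No verdict was given.

- **First slide failed:** I first slid it on the apron with the jaws across the slot. Drag tilted the bush about 15° before its flange reached the plate, so I stopped at about 4 N. I dragged it back, let it stand free and regripped it with the jaws along the slot.
- **Seating:** Held just clear of the apron, it slid under the plate and past the plungers with about 4 N measured. I then pressed it home with 17–20 N at the wrist for about 2.5 s, slightly above the 18 N asked. This is the wrist reading; the force on the pad itself was not measured. I eased off to about 9 N before opening the fingers.
- **Position:** The bush stands in the slot against the pad, with its flange under the plate. Its centre is about 1 mm from the seat along the slot (limit 2 mm) and within about 0.5 mm of the slot's centre line.
- **Lean:** The rim reads 2.5 mm further in than the flange, so the bush may lean forward by up to about 0.03 rad (limit 0.06). I did not correct this.
- **Cross-checks:** The pad face and the plate's front edge disagree by about 0.6 mm on where the seat is.
- **Surroundings:** By eye in the last scene picture, the black bush, spanner, bolt, nut and brush are where they started. The gripper is clear and the wrist force reads zero.

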